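Add a fresh test tile to the glaze board

TASK

Add the loose green test tile to the sloping glaze board. The wooden bar that keeps the tiles in their pockets lies across the row: lift it out of its two open brackets first, let the loose tile drop flush into the one pocket that is still free, glaze side up, and then lay the bar back in both brackets so that nothing can fall out. Glaze chips, so do not force the tile, and leave the jar, the bowl and the pencil beside the work where they are.

Things in the scene. Friction and masses are not known exactly. Their poses are not given: they have to be found in the camera images.
- new_tile: The loose fired test tile, 42 x 42 x 6 mm (the glaze coat adds 1 mm to its looks, not to what is touched), about 30 g, green glaze on top; it lies flat, glaze up, alone on the pale slab right of the board. Origin: centre of its underside; z: up out of the glaze; x and y: square to its sides.
- glaze_board: Fixed beech lectern, 250 mm wide, 115 mm deep, 82 mm high; its panel slopes at 30 degrees, low edge to the robot's right. Origin: on the slab under its middle; x: level, uphill; y: along the row, towards the robot; z: up. Four square pockets, 45 x 45 mm, 6 mm deep, are centred at row y = -75, -25, 25, 75 mm. Three hold tiles like the loose one, flush with the face; one is free.
- row (a point): Middle of the row, on the sloping face. x: up the slope; y: along the row; z: out of the slope. Which pocket is free varies and is not tracked: a tile pressed lightly on the face and slid along y over the flush tiles dips where it is free. To the eye: its dark floor lies bare. Finger notches, 32 mm wide and as deep, open each pocket uphill and downhill out to 45 mm from its centre.
- retaining_bar: Dark wooden square bar, 12 x 12 mm, 256 mm long, about 50 g, brass-capped ends. It starts in the brackets, across all four pockets, its underside 2 mm above the face. Origin: middle of its underside; y: along its length; z: out of its top (in the brackets the same as the row's z). Meanwhile it may lie anywhere on the slab.
- bracket_far (a point): Far open brass bracket, 112 mm from the row's middle (row y = -112 mm), 12 mm long along the row: a U, 16 mm wide inside, floor 2 mm above the face, lips 18 mm high, flared outward from 11 mm up. The point is the middle of its floor, where the bar's underside rests; axes as the row's.
- bracket_near (a point): Near open brass bracket, the same, at row y = +112 mm. The bar lies level in both and reaches 10 mm beyond each.
- jar_plum: Glaze jar, 52 mm across, 69 mm high, white lid, standing on the slab to the right; origin at the centre of its foot. Bystander.
- stoneware_bowl: Small stoneware bowl, 90 mm across, 68 mm high, standing on the slab to the right; origin at the centre of its foot. Bystander.
- the_pencil: Yellow pencil, 104 mm long, 8 mm thick, lying on the slab beyond the loose tile; origin at its middle, on the slab. Bystander.

How it is judged:
By the outcome, as a careful person would: the job done as asked, in the order asked, and still so for the second after the job is handed in, with the robot touching nothing.
It also fails if it takes over 64 s, if anything falls off the work surface, if the arm or the gripper's body presses on something with over 40 N, if the wrist force passes 120 N, or if a joint passes its speed limit or range.

ROBOT

A 6-joint arm with a two-finger parallel gripper is mounted at the origin on a cart in front of the work surface, level with it; the furniture and walls round the work are solid. World frame = base frame: x ahead of the robot, y to its left, z up, the work surface at z = 0. Lengths are in m, angles in degrees, forces in N, time in s.
With the tool pointing down it reaches from about 0.35 to 0.875 m from the base axis. Payload 4.2 kg.
Tool frame: the origin (TCP) lies on the centre line of the jaws, within the pads' length; the fingertips stand 19 mm ahead of it and the grasp point (between the pads) is the TCP; x points along the fingers, y is the direction in which the jaws open and shut, and the axes are right-handed (so a half turn about x gives the same grasp; the last joint's range is limited). The gripper opens to 87 mm and grips with 3 to 60 N. Pads are 19 mm wide; open, the fingers measure 117 mm over their backs; the gripper's body (75 mm by 190 mm) begins 51 mm behind the grasp point.
Start: joints at [82.483, 22.042, 0.453, 0, -68.411, -14.817], TCP at [0.237, 0.578, 0.242] pointing down, gripper open.
Joint ranges: [-179.83, 179.83], [-69.29, 118.12], [-61.27, 80.66], [-181.25, 117.63], [-171.15, -9.14], [-177.46, 177.46]. Speed limits (degrees/s): [159.86, 159.86, 180, 180, 180, 180].

INTERFACE

Orientations are given as a 3x3 rotation matrix whose columns are the frame's x, y, z axes.
In Python, from station import r, viewer, job, spotter gives the robot as it stands.
- The arm moves only by the tool play_rows, never from a script. Its argument "commands" is a list of rows, each an object of numbers: "fingers": the gripper command: -1 is fully open, 1 is shut, values between are in proportion; "tx", "ty", "tz": the shift along the tool's x, y, z normalised to -1 to 1, where 1 is 750 mm; "ax", "ay", "az": the turn, a rotation vector about the tool's x, y, z normalised to -1 to 1, where 1 is pi rad. In form: [{"fingers": .., "tx": .., "ty": .., "tz": .., "ax": .., "ay": .., "az": ..}, ...]. A call has 1 to 5 rows; each row is the pose to reach, as a shift and turn from the pose commanded when the call began, along the tool's axes at that moment, turning the shorter way round; what a row does not reach only later rows make up. A row lasts 1/12 s, in which the tool goes at most 41.7 mm and 7.16 degrees, less where a joint would pass 70% of its speed; a pose out of reach is approached as far as the arm can. A call with a number of a shift or a turn outside -1 to 1 is refused whole. A call with a gripper value outside its range is refused whole. The fingers move at their own pace and stop on an object; the grip force is fixed at half the most. Time passes only in rows, so rows that repeat a pose let the fingers close. It gives the time, the measured TCP pose, the force and the opening at its end, in the units of the state.
- r.sense(): the state, without advancing time (a new reading comes with each control period).
- viewer.capture(name): name is "side" or "top"; returns a dict with "image" (400x640x3 uint8, red, green, blue), "fx", "fy", "cx", "cy" (pixels), "R" (3x3) and "t" (3): a world point X has camera coordinates R X + t. Camera axes: x right, y down, z forward; pixel columns grow to the right and rows downward; lengths in m; the calibration is good to about 2 mm. A picture is of the moment at which its call begins. There is no depth.
- job.finish_job(): hands the job in, once; it reports no verdict.
Trained networks look in a picture, given as the dict that the camera call returned (one of the last four; its "shot" number tells which), for a name from the list of things; names that differ only in an ending like _2 or _b are one class to them, and where a whole thing is asked for, a point or a joint stands for the part that bears it (a point fixed in the world has none). Each returns a list of dicts, best first, with "score" (0 to 1); they miss things now and then, are a little off and sometimes report something else, mostly with a low value. They report only what shows in the picture. A call takes as long as a camera call.
- spotter.find_in(name, picture): "uv" ([column, row] in pixels, amid what is visible of it).
- spotter.silhouettes(name, picture): "region" (400x640 bool, what is visible of it) and "uv" ([column, row] in pixels, amid what is visible of it).
The state is a dict: "time_s": time; "joints": joint angles; "joint_velocities": joint speeds; "effort": joint torques, N m; "tcp_pos": TCP position; "ee_rot": TCP orientation; "wrist_force": force on the tool from outside, world axes, zero at the start; "moment": the same for the moment, N m; "gripper_width": opening from 0.0 (shut) to 1.0 (fully open).
Only numpy, scipy, OpenCV 4.12 (cv2) and the standard library are available. Lean on these libraries where they do the work, as an engineer would, in place of code of your own. Each camera call takes 0.05 s, during which the arm holds its last target. There are 200 camera calls.

## Working session

There is one attempt and no reset: what is moved stays moved. The work goes in short steps, Python scripts to look and compute and a tool call to move; the robot and the scene stay as the last step left them, time stands still between calls to the robot, and variables do not carry over. Pictures are saved under pics/ and viewed, about 8 in all and at most 12, crops included, and the job is handed in when it is done.

Besides the shell and the picture viewer there is one more tool, called after ">>>" as name([rows], argument=value, ...), one row to a line, values as JSON. play_rows: Moves the arm, as the interface text tells. Its arguments: {"type":"object","properties":{"commands":{"type":"array"}},"required":["commands"]}

```bash
ls; mkdir -p pics
python3 - <<'E'
from station import r, viewer, job, spotter
import cv2,numpy as np,pickle
s=r.sense();print(s)
for n in("side","top"):
    p=viewer.capture(n);cv2.imwrite(f"pics/{n}0.png",p["image"][:,:,::-1])
    pickle.dump(p,open(f"{n}0.pkl","wb"))
    print(n,p["fx"],p["fy"],p["cx"],p["cy"],np.round(p["R"],4).tolist(),np.round(p["t"],4).tolist())
    for k in["new_tile","glaze_board","retaining_bar","bracket_far","bracket_near","jar_plum","stoneware_bowl","the_pencil"]:
        print(k,[(np.round(d["uv"]).tolist(),round(d["score"],2)) for d in spotter.find_in(k,p)][:3])
E
```

```text
pics
{'time_s': 0.0, 'joints': array([ 8.24827502e+01,  2.20926574e+01,  3.78282923e-01, -2.98089765e-02,
       -6.84109070e+01, -1.48178647e+01]), 'joint_velocities': array([ 0.12886585,  0.09511394,  0.08604812, -0.03892033, -0.06571963,
       -0.09995191]), 'effort': array([ 1.26794839e-04, -3.90664816e+01,  1.87416208e+01,  4.21986222e+00,
        1.11051303e-02, -1.90663727e-04]), 'tcp_pos': array([0.23726386, 0.57759585, 0.24042724]), 'ee_rot': array([[-7.65660086e-04, -3.80199810e-01, -9.24904059e-01],
       [-2.10444427e-03, -9.24901669e-01,  3.80200570e-01],
       [-9.99997493e-01,  2.23751345e-03, -9.19490218e-05]]), 'wrist_force': array([ 0.08044089, -0.00412525, -0.5058736 ]), 'moment': array([-0.01878248, -0.02344983,  0.02262912]), 'gripper_width': 1.0003366873867205}
side 406.9405620766101 406.9405620766101 319.24222198766455 197.79909628987716 [[0.8919, -0.4522, -0.0018], [-0.1994, -0.3896, -0.8991], [0.4059, 0.8023, -0.4377]] [-0.5278, 0.1644, 0.7117]
new_tile [([301.0, 233.0], 0.65)]
glaze_board [([274.0, 190.0], 0.79)]
retaining_bar [([269.0, 177.0], 0.64)]
bracket_far [([272.0, 190.0], 0.83)]
bracket_near [([275.0, 191.0], 0.78)]
jar_plum [([334.0, 276.0], 0.8)]
stoneware_bowl [([381.0, 237.0], 0.81), ([274.0, 192.0], 0.32)]
the_pencil []
top 401.3577848266132 401.3577848266132 313.61889369960466 201.01304941146012 [[-0.0153, -0.9996, -0.0244], [-0.9967, 0.0172, -0.0798], [0.0802, 0.0231, -0.9965]] [-0.0073, 0.552, 0.9517]
new_tile [([331.0, 214.0], 0.73)]
glaze_board [([250.0, 211.0], 0.56), ([414.0, 226.0], 0.41)]
retaining_bar [([257.0, 211.0], 0.79)]
bracket_far [([248.0, 209.0], 0.8)]
bracket_near [([248.0, 209.0], 0.66)]
jar_plum [([414.0, 225.0], 0.73)]
stoneware_bowl [([392.0, 166.0], 0.87)]
the_pencil [([416.0, 227.0], 0.35)]
```

Run:
```python
import cv2
a=cv2.imread("pics/side0.png")[90:340,180:460];b=cv2.imread("pics/top0.png")[110:310,190:460]
cv2.imwrite("pics/sidec.png",cv2.resize(a,None,fx=2.4,fy=2.4,interpolation=cv2.INTER_CUBIC))
cv2.imwrite("pics/topc.png",cv2.resize(b,None,fx=2.9,fy=2.9,interpolation=cv2.INTER_CUBIC))
```

```text
(no output)
```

View pics/sidec.png

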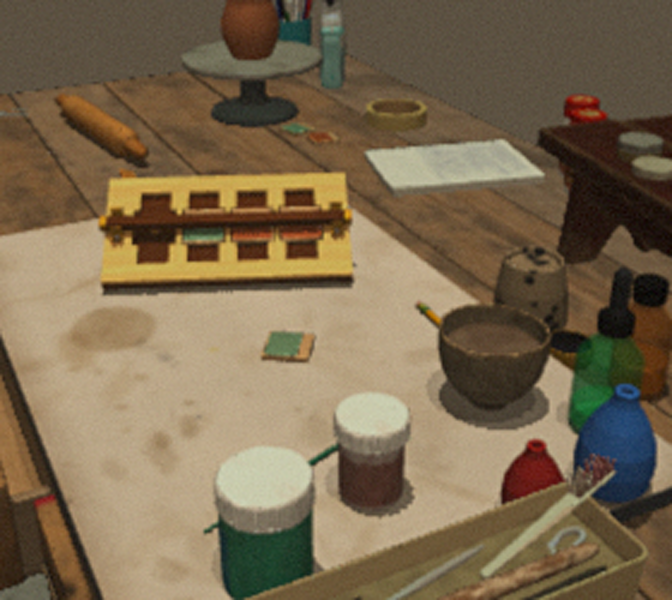

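View pics/topc.png

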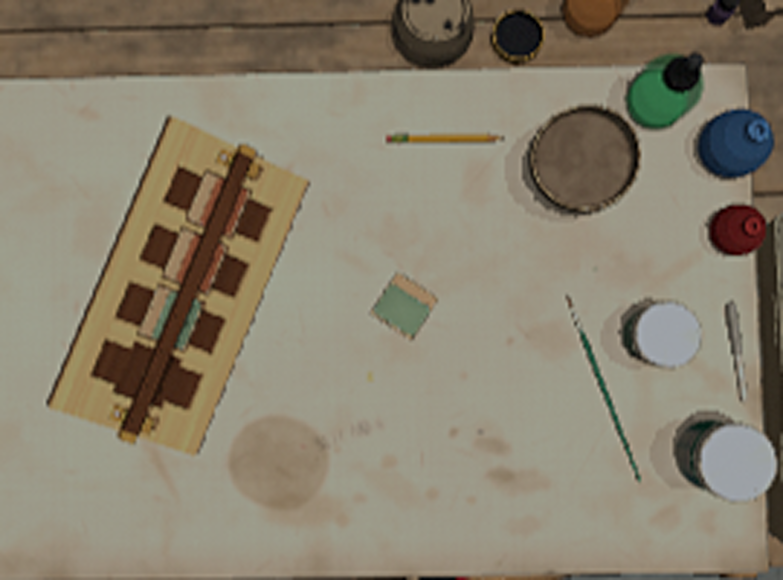

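The free pocket is the one nearest the robot (row y=+75): its dark floor is bare at top crop (148,372) and side crop (153,237). The bar's brass ends are at top crop (245,148)/(128,436) and the loose tile is at (403,306). I'll fit the poses next.

```bash
cat > h.py <<'E'
import numpy as np,pickle,sys
from scipy.spatial.transform import Rotation as Ro
from scipy.optimize import least_squares
def proj(p,X):
    c=np.atleast_2d(X)@np.array(p["R"]).T+p["t"]
    return np.c_[p["fx"]*c[:,0]/c[:,2]+p["cx"],p["fy"]*c[:,1]/c[:,2]+p["cy"]]
def board(q):  # q: x,y,yaw -> Rb,tb
    return Ro.from_euler("z",q[2]).as_matrix(),np.array([q[0],q[1],0])
S=Ro.from_euler("y",-30,degrees=True).as_matrix() # row axes in board frame
def rowpose(q,h=.0488):
    R,t=board(q);return R@S,t+R@[0,0,h]
def delta(R1,p1,s):
    """normalised move from measured state s to pose"""
    R0=np.array(s["ee_rot"]);d=R0.T@(np.array(p1)-s["tcp_pos"])/.75
    w=Ro.from_matrix(R0.T@R1).as_rotvec()/np.pi
    return dict(zip(["tx","ty","tz","ax","ay","az"],np.round(np.r_[d,w],4).tolist()))
E
python3 - <<'E'
from h import *
T=pickle.load(open("top0.pkl","rb"));Sd=pickle.load(open("side0.pkl","rb"))
tc=lambda a:np.array(a)/2.9+[190,110]-.33; sc=lambda a:np.array(a)/2.4+[180,90]-.29
# order: far up, far low, near low, near up, bar far, bar near
t=tc([[170,117],[309,182],[198,454],[48,404],[245,148],[128,436]])
s=sc([[347,172],[353,278],[104,283],[110,178],[350,214],[102,222]])
def model(q):
    h=q[3]; R,tt=board(q); dz=.0575*np.tan(np.pi/6)
    zl=h-dz; zu=h+dz
    B=np.array([[.0575,-.125,zu],[-.0575,-.125,zl],[-.0575,.125,zl],[.0575,.125,zu]])
    Rr,tr=rowpose(q,h)
    b=np.array([[q[4],-.128,.010],[q[4],.128,.010]])
    return np.r_[B@R.T+tt, b@Rr.T+tr]
for use in("both","top","side"):
    f=lambda q:np.r_[(proj(T,model(q))-t).ravel()*(use!="side"),(proj(Sd,model(q))-s).ravel()*(use!="top"),(q[3]-.0488)*300,q[4]*300]
    q=least_squares(f,[.5,.15,1.2+0,.0488,0],loss="soft_l1").x
    print(use,np.round(q[:2],4),np.degrees(q[2]),q[3:],np.round(f(q)[:24].reshape(-1,2),1).tolist())
    if use=="both": np.save("q.npy",q)
tt=tc([[398,272],[438,296],[412,339],[370,308]]);ts=sc([[274,331],[314,333],[309,361],[261,358]])
def tm(q,z=.007):
    R,o=board(q);return np.array([[-1,1,0],[1,1,0],[1,-1,0],[-1,-1,0]])*.021@R.T+o+[0,0,z]
def ft(q):
    m=tm(q);a=proj(T,m)-tt;
    P=proj(Sd,m);P=P; from itertools import permutations
    b=min((P[list(np.roll(range(4),k))]-ts for k in range(4)),key=lambda e:(e**2).sum())
    return np.r_[a.ravel(),b.ravel()]
best=min((least_squares(ft,[.5,0,a]) for a in(-1.5,-1,0,1,2,3)),key=lambda r:r.cost)
print("tile",best.x[:2],np.degrees(best.x[2]),np.round(best.fun.reshape(-1,2),1).tolist())
# image directions at slab
def bp(p,uv,z):
    d=np.array(p["R"]).T@[(uv[0]-p["cx"])/p["fx"],(uv[1]-p["cy"])/p["fy"],1];o=-np.array(p["R"]).T@p["t"]
    return o+d*(z-o[2])/d[2]
for n,u in dict(stripe=(418,284),green=(398,313),pencilL=(386,138),pencilR=(503,138),jar=(665,335),brushTip=(568,295),brushEnd=(640,480),slabNear=(460,560),bowl=(580,170)).items(): print(n,np.round(bp(T,tc(u),.007),3))
E
```

```text
both [0.5329 0.1265] 67.14024574352891 [0.04859331 0.00123701] [[0.2, -1.2], [0.3, -0.9], [-0.4, 0.5], [-0.1, 0.9], [0.6, -1.4], [-1.0, 0.6], [-0.9, 0.2], [0.4, -1.1], [-1.1, 0.4], [0.1, 0.3], [1.0, 0.5], [-0.2, 0.3]]
top [0.5326 0.1271] 67.2389235986109 [0.04563472 0.00017844] [[0.1, -0.8], [0.0, -0.7], [-0.4, 0.5], [0.1, 1.0], [0.8, -0.9], [-0.5, 0.8], [-0.0, 0.0], [0.0, -0.0], [-0.0, 0.0], [0.0, 0.0], [0.0, 0.0], [-0.0, 0.0]]
side [0.5336 0.1279] 66.76092656196163 [0.0482308 0.0015397] [[0.0, -0.0], [-0.0, -0.0], [-0.0, 0.0], [-0.0, 0.0], [0.0, -0.0], [-0.0, 0.0], [-0.7, 0.2], [0.2, -1.1], [-1.1, 0.1], [0.5, 0.1], [1.0, 0.4], [-0.0, -0.1]]
tile [ 0.51878042 -0.05427967] 234.89210557474286 [[0.3, -0.7], [0.6, 0.6], [0.0, -0.0], [0.3, 1.0], [-1.1, -0.2], [1.1, 0.4], [-0.0, -1.3], [0.3, -1.5]]
stripe [ 0.536 -0.065  0.007]
green [ 0.512 -0.048  0.007]
pencilL [ 0.662 -0.04   0.007]
pencilR [ 0.66  -0.14   0.007]
jar [ 0.489 -0.272  0.007]
brushTip [ 0.524 -0.192  0.007]
brushEnd [ 0.369 -0.247  0.007]
slabNear [ 0.306 -0.096  0.007]
bowl [ 0.631 -0.205  0.007]
```

```bash
cat >> h.py <<'E'
def tool(q,x,y,z):
    R,t=rowpose(q); return np.c_[-R[:,2],-R[:,0],R[:,1]], t+R@[x,y,z]
def rowof(q,s): # tcp in row coordinates and rotation error
    R,t=rowpose(q);Rt=tool(q,0,0,0)[0]
    return np.round(R.T@(np.array(s["tcp_pos"])-t)*1e3,2),np.round(Ro.from_matrix(Rt.T@np.array(s["ee_rot"])).as_rotvec(degrees=True),2)
E
python3 - <<'E'
from h import *
from station import r
q=np.load("q.npy")[:3]; s=r.sense()
R,t=rowpose(q);print(np.round(R,3).tolist(),t)
print(delta(*tool(q,0.001,0,.09),s), rowof(q,s))
E
```

```text
[[0.336, -0.921, -0.194], [0.798, 0.388, -0.461], [0.5, 0.0, 0.866]] [0.53288477 0.12648734 0.0488    ]
{'tx': 0.1524, 'ty': 0.4661, 'tz': -0.5926, 'ax': 0.0029, 'ay': 0.0008, 'az': -0.1667} (array([357.39, 447.66,  16.25]), array([-0.51, -0.14, 30.  ]))
```

>>> play_rows([
  {"fingers": -1, "tx": 0.1, "ty": 0.4661, "tz": -0.5926, "ax": 0.0029, "ay": 0.0008, "az": -0.1667},
  {"fingers": -1, "tx": 0.1, "ty": 0.4661, "tz": -0.5926, "ax": 0.0029, "ay": 0.0008, "az": -0.1667},
  {"fingers": -1, "tx": 0.1, "ty": 0.4661, "tz": -0.5926, "ax": 0.0029, "ay": 0.0008, "az": -0.1667},
  {"fingers": -1, "tx": 0.1, "ty": 0.4661, "tz": -0.5926, "ax": 0.0029, "ay": 0.0008, "az": -0.1667},
  {"fingers": -1, "tx": 0.1, "ty": 0.4661, "tz": -0.5926, "ax": 0.0029, "ay": 0.0008, "az": -0.1667},
])

```text
time_s: 1.32
tcp_pos: [0.3319, 0.4072, 0.2146]
ee_rot: [[0.195, -0.334, -0.922], [0.462, -0.798, 0.387], [-0.865, -0.502, -0.001]]
wrist_force: [0.3, 0.1, -0.7]
gripper_width: 1.0
```

```bash
cat > d.py <<'E'
# usage: d.py x y z [..] (row mm) -> delta to that tool pose
import sys
from h import *
from station import r
q=np.load("q.npy")[:3]; s=r.sense(); a=np.array(sys.argv[1:4],float)/1e3
print("t",round(s["time_s"],2),rowof(q,s),"F",np.round(s["wrist_force"],1),"w",round(s["gripper_width"]*87,1))
print(delta(*tool(q,*a),s))
E
python3 d.py 1 0 90
```

```text
t 1.32 (array([239.29, 294.25,  53.33]), array([-0.1 ,  0.03, -0.13])) F [ 0.3  0.1 -0.7] w 87.0
{'tx': -0.0494, 'ty': 0.3183, 'tz': -0.3918, 'ax': 0.0005, 'ay': -0.0001, 'az': 0.0007}
```

>>> play_rows([
  {"fingers": -1, "tx": -0.06, "ty": 0.2, "tz": -0.25},
  {"fingers": -1, "tx": -0.0494, "ty": 0.3183, "tz": -0.3918},
  {"fingers": -1, "tx": -0.0494, "ty": 0.3183, "tz": -0.3918},
  {"fingers": -1, "tx": -0.0494, "ty": 0.3183, "tz": -0.3918},
  {"fingers": -1, "tx": -0.0494, "ty": 0.3183, "tz": -0.3918},
])

```text
$.commands[0]: bad value
```

```bash
python3 d.py 1 0 90
```

```text
t 1.32 (array([239.29, 294.25,  53.33]), array([-0.1 ,  0.03, -0.13])) F [ 0.3  0.1 -0.7] w 87.0
{'tx': -0.0494, 'ty': 0.3183, 'tz': -0.3918, 'ax': 0.0005, 'ay': -0.0001, 'az': 0.0007}
```

All keys are needed in each row.

>>> play_rows([
  {"fingers": -1, "tx": -0.06, "ty": 0.2, "tz": -0.25, "ax": 0, "ay": 0, "az": 0},
  {"fingers": -1, "tx": -0.0494, "ty": 0.3183, "tz": -0.3918, "ax": 0, "ay": 0, "az": 0},
  {"fingers": -1, "tx": -0.0494, "ty": 0.3183, "tz": -0.3918, "ax": 0, "ay": 0, "az": 0},
  {"fingers": -1, "tx": -0.0494, "ty": 0.3183, "tz": -0.3918, "ax": 0, "ay": 0, "az": 0},
  {"fingers": -1, "tx": -0.0494, "ty": 0.3183, "tz": -0.3918, "ax": 0, "ay": 0, "az": 0},
])

```text
time_s: 1.73
tcp_pos: [0.425, 0.2494, 0.1749]
ee_rot: [[0.196, -0.334, -0.922], [0.463, -0.797, 0.387], [-0.865, -0.503, -0.001]]
wrist_force: [0.5, -0.4, -0.2]
gripper_width: 1.0
```

```bash
python3 d.py 1 0 90
```

```text
t 1.73 (array([124.82, 147.15,  73.49]), array([-0.12,  0.02, -0.17])) F [ 0.5 -0.4 -0.2] w 87.0
{'tx': -0.0224, 'ty': 0.1654, 'tz': -0.1958, 'ax': 0.0007, 'ay': -0.0001, 'az': 0.0009}
```

>>> play_rows([
  {"fingers": -1, "tx": -0.0224, "ty": 0.1654, "tz": -0.1958, "ax": 0.0007, "ay": 0, "az": 0.0009},
  {"fingers": -1, "tx": -0.0224, "ty": 0.1654, "tz": -0.1958, "ax": 0.0007, "ay": 0, "az": 0.0009},
  {"fingers": -1, "tx": -0.0224, "ty": 0.1654, "tz": -0.1958, "ax": 0.0007, "ay": 0, "az": 0.0009},
  {"fingers": -1, "tx": -0.0224, "ty": 0.1654, "tz": -0.1958, "ax": 0.0007, "ay": 0, "az": 0.0009},
  {"fingers": -1, "tx": -0.0224, "ty": 0.1654, "tz": -0.1958, "ax": 0.0007, "ay": 0, "az": 0.0009},
])

```text
time_s: 2.15
tcp_pos: [0.5165, 0.0827, 0.1258]
ee_rot: [[0.195, -0.341, -0.919], [0.457, -0.798, 0.393], [-0.868, -0.497, 0.0]]
wrist_force: [-0.1, 0.5, 0.0]
gripper_width: 1.002
```

```bash
python3 d.py 1 0 40
```

```text
t 2.15 (array([-1.95, -1.95, 89.99]), array([0.26, 0.13, 0.19])) F [-0.1  0.5  0. ] w 87.2
{'tx': 0.0666, 'ty': -0.0041, 'tz': 0.0028, 'ax': -0.0014, 'ay': -0.0007, 'az': -0.0011}
```

>>> play_rows([
  {"fingers": -0.3, "tx": 0.03, "ty": -0.0041, "tz": 0.0028, "ax": -0.0014, "ay": -0.0007, "az": -0.0011},
  {"fingers": -0.3, "tx": 0.0666, "ty": -0.0041, "tz": 0.0028, "ax": -0.0014, "ay": -0.0007, "az": -0.0011},
  {"fingers": -0.3, "tx": 0.0666, "ty": -0.0041, "tz": 0.0028, "ax": -0.0014, "ay": -0.0007, "az": -0.0011},
  {"fingers": -0.3, "tx": 0.0666, "ty": -0.0041, "tz": 0.0028, "ax": -0.0014, "ay": -0.0007, "az": -0.0011},
])

```text
time_s: 2.48
tcp_pos: [0.523, 0.1121, 0.0836]
ee_rot: [[0.19, -0.335, -0.923], [0.461, -0.799, 0.385], [-0.867, -0.499, 0.003]]
wrist_force: [1.1, 0.8, 0.2]
gripper_width: 0.785
```

```bash
python3 d.py 1 0 23;  python3 - <<'E'
from station import viewer
import cv2,numpy as np
from h import *
q=np.load("q.npy")[:3];R,t=rowpose(q)
o=[]
for n,(x0,y0) in dict(side=(210,140),top=(195,135)).items():
    p=viewer.capture(n);pickle.dump(p,open(n+"1.pkl","wb"))
    o.append(cv2.resize(np.ascontiguousarray(p["image"][y0:y0+130,x0:x0+130,::-1]),(400,400),interpolation=cv2.INTER_CUBIC))
cv2.imwrite("pics/a1.png",np.hstack(o))
E
```

```text
t 2.48 (array([ 2.59,  3.47, 38.71]), array([-0.08, -0.24,  0.08])) F [1.1 0.8 0.2] w 68.3
{'tx': 0.0209, 'ty': 0.0021, 'tz': -0.0047, 'ax': 0.0004, 'ay': 0.0013, 'az': -0.0004}
```

View pics/a1.png

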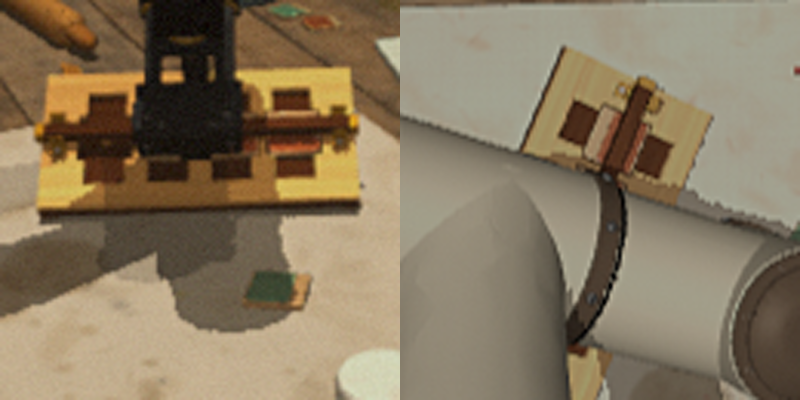

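The gripper (side picture, dark at about (190,130)) sits over the middle of the bar. Next I descend and close.

>>> play_rows([
  {"fingers": -0.3, "tx": 0.01, "ty": 0.0021, "tz": -0.0047, "ax": 0.0004, "ay": 0.0013, "az": -0.0004},
  {"fingers": -0.3, "tx": 0.018, "ty": 0.0021, "tz": -0.0047, "ax": 0.0004, "ay": 0.0013, "az": -0.0004},
  {"fingers": -0.3, "tx": 0.0209, "ty": 0.0021, "tz": -0.0047, "ax": 0.0004, "ay": 0.0013, "az": -0.0004},
  {"fingers": -0.3, "tx": 0.0209, "ty": 0.0021, "tz": -0.0047, "ax": 0.0004, "ay": 0.0013, "az": -0.0004},
  {"fingers": -0.3, "tx": 0.0209, "ty": 0.0021, "tz": -0.0047, "ax": 0.0004, "ay": 0.0013, "az": -0.0004},
])

```text
time_s: 3.0
tcp_pos: [0.5291, 0.117, 0.0703]
ee_rot: [[0.197, -0.335, -0.921], [0.461, -0.798, 0.389], [-0.865, -0.501, -0.002]]
wrist_force: [-0.1, 0.8, -0.0]
gripper_width: 0.652
```

```bash
python3 d.py 1 0 23
```

```text
t 3.0 (array([ 1.95, -0.22, 23.74]), array([-0.06,  0.11, -0.09])) F [-0.1  0.8 -0. ] w 56.7
{'tx': 0.001, 'ty': 0.0013, 'tz': 0.0003, 'ax': 0.0003, 'ay': -0.0006, 'az': 0.0005}
```

>>> play_rows([
  {"fingers": 1, "tx": 0.001, "ty": 0.0013, "tz": 0.0003, "ax": 0.0003, "ay": -0.0006, "az": 0.0005},
  {"fingers": 1, "tx": 0.001, "ty": 0.0013, "tz": 0.0003, "ax": 0.0003, "ay": -0.0006, "az": 0.0005},
  {"fingers": 1, "tx": 0.001, "ty": 0.0013, "tz": 0.0003, "ax": 0.0003, "ay": -0.0006, "az": 0.0005},
  {"fingers": 1, "tx": 0.001, "ty": 0.0013, "tz": 0.0003, "ax": 0.0003, "ay": -0.0006, "az": 0.0005},
  {"fingers": 1, "tx": 0.001, "ty": 0.0013, "tz": 0.0003, "ax": 0.0003, "ay": -0.0006, "az": 0.0005},
])

```text
time_s: 3.42
tcp_pos: [0.5288, 0.1166, 0.0693]
ee_rot: [[0.195, -0.337, -0.921], [0.461, -0.798, 0.389], [-0.866, -0.5, -0.0]]
wrist_force: [0.3, -0.3, -0.3]
gripper_width: 0.359
```

>>> play_rows([
  {"fingers": 1, "tx": 0, "ty": 0, "tz": 0, "ax": 0, "ay": 0, "az": 0},
  {"fingers": 1, "tx": 0, "ty": 0, "tz": 0, "ax": 0, "ay": 0, "az": 0},
  {"fingers": 1, "tx": 0, "ty": 0, "tz": 0, "ax": 0, "ay": 0, "az": 0},
  {"fingers": 1, "tx": 0, "ty": 0, "tz": 0, "ax": 0, "ay": 0, "az": 0},
  {"fingers": 1, "tx": 0, "ty": 0, "tz": 0, "ax": 0, "ay": 0, "az": 0},
])

```text
time_s: 3.83
tcp_pos: [0.5288, 0.1165, 0.0692]
ee_rot: [[0.194, -0.337, -0.921], [0.461, -0.798, 0.389], [-0.866, -0.5, -0.0]]
wrist_force: [0.1, -1.1, 0.8]
gripper_width: 0.135
```

```bash
python3 d.py 1 0 23
```

```text
t 3.83 (array([ 0.9 , -0.11, 23.05]), array([ 0.01,  0.01, -0.01])) F [ 0.1 -1.1  0.8] w 11.7
{'tx': 0.0001, 'ty': -0.0001, 'tz': 0.0001, 'ax': -0.0001, 'ay': -0.0001, 'az': 0.0}
```

Run:
```python
from h import *
from station import r
s=r.sense();pickle.dump(s,open("grasp.pkl","wb"))
q=np.load("q.npy")[:3]
Rb,_=board(q);R2=np.c_[[0,0,-1],-Rb[:,0],Rb[:,1]];np.save("Rdown.npy",R2)
for z in(.10,.0215):print(delta(R2,[.4655,.0438,z],s))
```

```text
{'tx': -0.0966, 'ty': 0.0853, 'tz': 0.0401, 'ax': -0.0001, 'ay': -0.0, 'az': 0.1667}
{'tx': -0.006, 'ty': 0.1376, 'tz': 0.0401, 'ax': -0.0001, 'ay': -0.0, 'az': 0.1667}
```

>>> play_rows([
  {"fingers": 1, "tx": -0.01, "ty": 0, "tz": 0, "ax": 0, "ay": 0, "az": 0},
  {"fingers": 1, "tx": -0.025, "ty": 0, "tz": 0, "ax": 0, "ay": 0, "az": 0},
  {"fingers": 1, "tx": -0.045, "ty": 0, "tz": 0, "ax": 0, "ay": 0, "az": 0},
  {"fingers": 1, "tx": -0.07, "ty": 0, "tz": 0, "ax": 0, "ay": 0, "az": 0},
  {"fingers": 1, "tx": -0.08, "ty": 0, "tz": 0, "ax": 0, "ay": 0, "az": 0},
])

```text
time_s: 4.25
tcp_pos: [0.5178, 0.0878, 0.1244]
ee_rot: [[0.198, -0.334, -0.921], [0.46, -0.798, 0.389], [-0.865, -0.501, -0.004]]
wrist_force: [1.0, 0.4, 0.1]
gripper_width: 0.134
```

```bash
python3 d.py 1 0 83;python3 - <<'E'
from h import *
from station import r
s=r.sense();print(delta(np.load("Rdown.npy"),[.4655,.0438,.09],s))
E
```

```text
t 4.25 (array([ 1.79, -1.11, 86.21]), array([-0.11,  0.23, -0.09])) F [1.  0.4 0.1] w 11.6
{'tx': 0.0043, 'ty': 0.0011, 'tz': 0.0015, 'ax': 0.0006, 'ay': -0.0013, 'az': 0.0005}
{'tx': -0.0012, 'ty': 0.093, 'tz': 0.0416, 'ax': 0.0003, 'ay': -0.0014, 'az': 0.1672}
```

>>> play_rows([
  {"fingers": 1, "tx": -0.02, "ty": 0.03, "tz": 0.01, "ax": 0, "ay": 0, "az": 0.04},
  {"fingers": 1, "tx": -0.0012, "ty": 0.093, "tz": 0.0416, "ax": 0.0003, "ay": -0.0014, "az": 0.1672},
  {"fingers": 1, "tx": -0.0012, "ty": 0.093, "tz": 0.0416, "ax": 0.0003, "ay": -0.0014, "az": 0.1672},
  {"fingers": 1, "tx": -0.0012, "ty": 0.093, "tz": 0.0416, "ax": 0.0003, "ay": -0.0014, "az": 0.1672},
  {"fingers": 1, "tx": -0.0012, "ty": 0.093, "tz": 0.0416, "ax": 0.0003, "ay": -0.0014, "az": 0.1672},
])

```text
time_s: 4.67
tcp_pos: [0.4648, 0.0456, 0.0877]
ee_rot: [[-0.005, -0.385, -0.923], [-0.006, -0.923, 0.385], [-1.0, 0.007, 0.002]]
wrist_force: [0.0, 0.8, -0.4]
gripper_width: 0.134
```

```bash
cat > w.py <<'E'
# w.py x y z yaw_offset(deg): world move, tool down
import sys
from h import *
from station import r
s=r.sense();a=list(map(float,sys.argv[1:5]))
R=Ro.from_euler("z",a[3],degrees=True).as_matrix()@np.load("Rdown.npy")
print("t",round(s["time_s"],2),"pos",np.round(s["tcp_pos"],4),"F",np.round(s["wrist_force"],1),"w",round(s["gripper_width"]*87,1))
print(delta(R,a[:3],s))
E
python3 w.py .4655 .0438 .0225 0
```

```text
t 4.67 pos [0.4648 0.0456 0.0877] F [ 0.   0.8 -0.4] w 11.7
{'tx': 0.0869, 'ty': 0.0012, 'tz': -0.0019, 'ax': 0.0013, 'ay': 0.0006, 'az': -0.0023}
```

>>> play_rows([
  {"fingers": 1, "tx": 0.03, "ty": 0, "tz": 0, "ax": 0, "ay": 0, "az": 0},
  {"fingers": 1, "tx": 0.065, "ty": 0, "tz": 0, "ax": 0, "ay": 0, "az": 0},
  {"fingers": 1, "tx": 0.08, "ty": 0, "tz": 0, "ax": 0, "ay": 0, "az": 0},
  {"fingers": 1, "tx": 0.08, "ty": 0, "tz": 0, "ax": 0, "ay": 0, "az": 0},
  {"fingers": 1, "tx": 0.08, "ty": 0, "tz": 0, "ax": 0, "ay": 0, "az": 0},
])

```text
time_s: 5.08
tcp_pos: [0.4646, 0.0449, 0.0274]
ee_rot: [[-0.005, -0.389, -0.921], [-0.0, -0.921, 0.389], [-1.0, 0.002, 0.004]]
wrist_force: [-0.5, 0.4, -0.0]
gripper_width: 0.134
```

```bash
python3 w.py .4655 .0438 .0215 0
```

```text
t 5.08 pos [0.4646 0.0449 0.0274] F [-0.5  0.4 -0. ] w 11.6
{'tx': 0.0078, 'ty': 0.0008, 'tz': -0.0017, 'ax': -0.0, 'ay': 0.0014, 'az': -0.0006}
```

>>> play_rows([
  {"fingers": 1, "tx": 0.004, "ty": 0, "tz": 0, "ax": 0, "ay": 0.001, "az": 0},
  {"fingers": 1, "tx": 0.0075, "ty": 0, "tz": 0, "ax": 0, "ay": 0.001, "az": 0},
  {"fingers": 1, "tx": 0.0075, "ty": 0, "tz": 0, "ax": 0, "ay": 0.001, "az": 0},
  {"fingers": 1, "tx": 0.0075, "ty": 0, "tz": 0, "ax": 0, "ay": 0.001, "az": 0},
  {"fingers": 1, "tx": 0.0075, "ty": 0, "tz": 0, "ax": 0, "ay": 0.001, "az": 0},
])

```text
time_s: 5.5
tcp_pos: [0.4647, 0.0451, 0.0219]
ee_rot: [[-0.001, -0.389, -0.921], [-0.001, -0.921, 0.389], [-1.0, 0.001, 0.0]]
wrist_force: [0.3, -0.4, 0.1]
gripper_width: 0.134
```

```bash
python3 w.py .4655 .0438 .021 0
```

```text
t 5.5 pos [0.4647 0.0451 0.0219] F [ 0.3 -0.4  0.1] w 11.7
{'tx': 0.0012, 'ty': 0.0012, 'tz': -0.0016, 'ax': -0.0, 'ay': 0.0002, 'az': -0.0002}
```

>>> play_rows([
  {"fingers": 1, "tx": 0.0008, "ty": 0, "tz": 0, "ax": 0, "ay": 0, "az": 0},
  {"fingers": 1, "tx": 0.0015, "ty": 0, "tz": 0, "ax": 0, "ay": 0, "az": 0},
  {"fingers": 1, "tx": 0.0015, "ty": 0, "tz": 0, "ax": 0, "ay": 0, "az": 0},
])

```text
time_s: 5.75
tcp_pos: [0.4647, 0.0451, 0.0213]
ee_rot: [[-0.001, -0.388, -0.922], [-0.001, -0.922, 0.388], [-1.0, 0.001, 0.001]]
wrist_force: [-2.0, 0.8, 8.3]
gripper_width: 0.136
```

```bash
python3 w.py .4655 .0438 .021 0
```

```text
t 5.75 pos [0.4647 0.0451 0.0213] F [-2.   0.8  8.3] w 11.8
{'tx': 0.0004, 'ty': 0.0012, 'tz': -0.0016, 'ax': 0.0002, 'ay': 0.0002, 'az': -0.0004}
```

>>> play_rows([
  {"fingers": 0.3, "tx": 0.0005, "ty": 0, "tz": 0, "ax": 0, "ay": 0, "az": 0},
  {"fingers": 0.3, "tx": 0, "ty": 0, "tz": 0, "ax": 0, "ay": 0, "az": 0},
  {"fingers": 0.3, "tx": 0, "ty": 0, "tz": 0, "ax": 0, "ay": 0, "az": 0},
  {"fingers": 0.3, "tx": 0, "ty": 0, "tz": 0, "ax": 0, "ay": 0, "az": 0},
  {"fingers": 0.3, "tx": -0.02, "ty": 0, "tz": 0, "ax": 0, "ay": 0, "az": 0},
])

```text
time_s: 6.17
tcp_pos: [0.4626, 0.0443, 0.0333]
ee_rot: [[-0.007, -0.389, -0.921], [-0.003, -0.921, 0.389], [-1.0, 0.006, 0.006]]
wrist_force: [0.4, -0.0, -0.5]
gripper_width: 0.333
```

>>> play_rows([
  {"fingers": 0.3, "tx": -0.04, "ty": 0, "tz": 0, "ax": 0, "ay": 0, "az": 0},
  {"fingers": 0.3, "tx": -0.1, "ty": 0, "tz": 0, "ax": 0, "ay": 0, "az": 0},
  {"fingers": -0.6, "tx": -0.1, "ty": 0, "tz": 0, "ax": 0, "ay": 0, "az": 0},
  {"fingers": -0.6, "tx": -0.1, "ty": 0, "tz": 0, "ax": 0, "ay": 0, "az": 0},
])

```text
time_s: 6.5
tcp_pos: [0.4664, 0.0459, 0.1129]
ee_rot: [[0.005, -0.388, -0.922], [0.002, -0.922, 0.388], [-1.0, -0.004, -0.004]]
wrist_force: [0.2, -0.3, -0.1]
gripper_width: 0.432
```

```bash
python3 w.py .5188 -.0543 .08 -12.2
```

```text
t 6.5 pos [0.4664 0.0459 0.1129] F [ 0.2 -0.3 -0.1] w 37.6
{'tx': 0.0439, 'ty': 0.0961, 'tz': -0.1161, 'ax': 0.0679, 'ay': -0.001, 'az': 0.0013}
```

>>> play_rows([
  {"fingers": -0.6, "tx": 0.02, "ty": 0.05, "tz": -0.06, "ax": 0.0679, "ay": 0, "az": 0},
  {"fingers": -0.6, "tx": 0.0439, "ty": 0.0961, "tz": -0.1161, "ax": 0.0679, "ay": 0, "az": 0},
  {"fingers": -0.6, "tx": 0.0439, "ty": 0.0961, "tz": -0.1161, "ax": 0.0679, "ay": 0, "az": 0},
  {"fingers": -0.6, "tx": 0.0439, "ty": 0.0961, "tz": -0.1161, "ax": 0.0679, "ay": 0, "az": 0},
  {"fingers": -0.6, "tx": 0.0439, "ty": 0.0961, "tz": -0.1161, "ax": 0.0679, "ay": 0, "az": 0},
])

```text
time_s: 6.92
tcp_pos: [0.5156, -0.0568, 0.0749]
ee_rot: [[-0.007, -0.578, -0.816], [-0.002, -0.816, 0.578], [-1.0, 0.005, 0.004]]
wrist_force: [-0.2, 0.4, -0.6]
gripper_width: 0.76
```

```bash
python3 w.py .5188 -.0543 .035 -12.2
python3 - <<'E'
from station import viewer
import cv2,numpy as np
from h import *
o=[]
for n,(x0,y0,w) in dict(side=(215,140,130),top=(215,130,150)).items():
    p=viewer.capture(n);pickle.dump(p,open(n+"2.pkl","wb"))
    o.append(cv2.resize(np.ascontiguousarray(p["image"][y0:y0+w,x0:x0+w,::-1]),(400,400),interpolation=cv2.INTER_CUBIC))
cv2.imwrite("pics/a2.png",np.hstack(o))
E
```

```text
t 6.92 pos [ 0.5156 -0.0568  0.0749] F [-0.2  0.4 -0.6] w 66.1
{'tx': 0.0532, 'ty': -0.0054, 'tz': -0.0018, 'ax': -0.0013, 'ay': 0.0014, 'az': -0.0016}
```

View pics/a2.png

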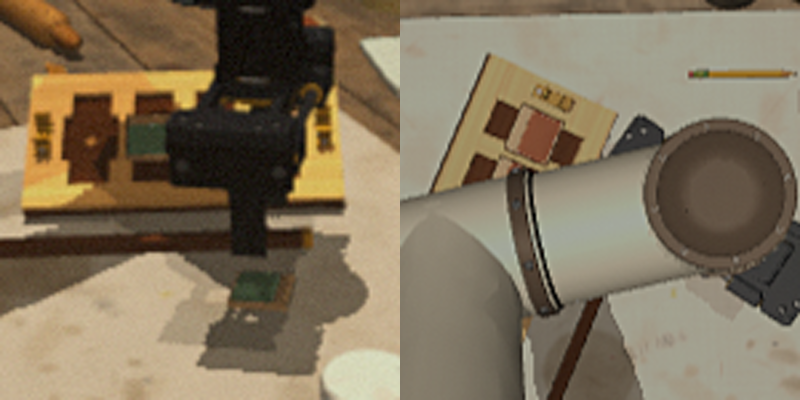

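The side view shows the bar flat on the slab, the bare pocket at left (90,140), and the tile untouched under the fingers at (260,287). I'll descend to the tile.

>>> play_rows([
  {"fingers": -0.6, "tx": 0.03, "ty": -0.003, "tz": -0.0018, "ax": -0.0013, "ay": 0.0014, "az": -0.0016},
  {"fingers": -0.6, "tx": 0.0532, "ty": -0.003, "tz": -0.0018, "ax": -0.0013, "ay": 0.0014, "az": -0.0016},
  {"fingers": -0.6, "tx": 0.0532, "ty": -0.003, "tz": -0.0018, "ax": -0.0013, "ay": 0.0014, "az": -0.0016},
  {"fingers": -0.6, "tx": 0.0532, "ty": -0.003, "tz": -0.0018, "ax": -0.0013, "ay": 0.0014, "az": -0.0016},
  {"fingers": -0.6, "tx": 0.0532, "ty": -0.003, "tz": -0.0018, "ax": -0.0013, "ay": 0.0014, "az": -0.0016},
])

```text
time_s: 7.43
tcp_pos: [0.5196, -0.0533, 0.0384]
ee_rot: [[0.006, -0.57, -0.822], [0.001, -0.822, 0.57], [-1.0, -0.004, -0.005]]
wrist_force: [-0.2, 0.5, 0.1]
gripper_width: 0.801
```

```bash
python3 w.py .5188 -.0543 .0203 -12.2
```

```text
t 7.43 pos [ 0.5196 -0.0533  0.0384] F [-0.2  0.5  0.1] w 69.7
{'tx': 0.0241, 'ty': 0.0017, 'tz': 0.0002, 'ax': 0.0017, 'ay': -0.0015, 'az': 0.0013}
```

>>> play_rows([
  {"fingers": -0.6, "tx": 0.012, "ty": 0.0015, "tz": 0, "ax": 0.0017, "ay": -0.001, "az": 0.001},
  {"fingers": -0.6, "tx": 0.02, "ty": 0.0015, "tz": 0, "ax": 0.0017, "ay": -0.001, "az": 0.001},
  {"fingers": -0.6, "tx": 0.0235, "ty": 0.0015, "tz": 0, "ax": 0.0017, "ay": -0.001, "az": 0.001},
  {"fingers": -0.6, "tx": 0.0235, "ty": 0.0015, "tz": 0, "ax": 0.0017, "ay": -0.001, "az": 0.001},
  {"fingers": -0.6, "tx": 0.0235, "ty": 0.0015, "tz": 0, "ax": 0.0017, "ay": -0.001, "az": 0.001},
])

```text
time_s: 7.85
tcp_pos: [0.5185, -0.0551, 0.0197]
ee_rot: [[0.0, -0.576, -0.818], [-0.0, -0.818, 0.576], [-1.0, -0.0, -0.0]]
wrist_force: [0.3, -0.4, 0.4]
gripper_width: 0.802
```

```bash
python3 w.py .5188 -.0543 .0203 -12.2
```

```text
t 7.85 pos [ 0.5185 -0.0551  0.0197] F [ 0.3 -0.4  0.4] w 69.8
{'tx': -0.0008, 'ty': -0.001, 'tz': 0.0003, 'ax': -0.0005, 'ay': -0.0001, 'az': 0.0}
```

>>> play_rows([
  {"fingers": 1, "tx": -0.0008, "ty": -0.001, "tz": 0, "ax": -0.0005, "ay": 0, "az": 0},
  {"fingers": 1, "tx": -0.0008, "ty": -0.001, "tz": 0, "ax": -0.0005, "ay": 0, "az": 0},
  {"fingers": 1, "tx": -0.0008, "ty": -0.001, "tz": 0, "ax": -0.0005, "ay": 0, "az": 0},
  {"fingers": 1, "tx": -0.0008, "ty": -0.001, "tz": 0, "ax": -0.0005, "ay": 0, "az": 0},
  {"fingers": 1, "tx": -0.0008, "ty": -0.001, "tz": 0, "ax": -0.0005, "ay": 0, "az": 0},
])

```text
time_s: 8.27
tcp_pos: [0.519, -0.0544, 0.0204]
ee_rot: [[0.0, -0.575, -0.818], [-0.0, -0.818, 0.575], [-1.0, -0.0, -0.0]]
wrist_force: [-0.1, 0.4, 0.1]
gripper_width: 0.501
```

>>> play_rows([
  {"fingers": 1, "tx": 0, "ty": 0, "tz": 0, "ax": 0, "ay": 0, "az": 0},
  {"fingers": 1, "tx": 0, "ty": 0, "tz": 0, "ax": 0, "ay": 0, "az": 0},
  {"fingers": 1, "tx": 0, "ty": 0, "tz": 0, "ax": 0, "ay": 0, "az": 0},
  {"fingers": 1, "tx": 0, "ty": 0, "tz": 0, "ax": 0, "ay": 0, "az": 0},
])

```text
time_s: 8.6
tcp_pos: [0.519, -0.0544, 0.0204]
ee_rot: [[0.0, -0.574, -0.819], [-0.0, -0.819, 0.574], [-1.0, -0.0, -0.0]]
wrist_force: [-0.3, -0.0, -0.4]
gripper_width: 0.475
```

```bash
python3 w.py .5188 -.0543 .12 -12.2;python3 d.py 0 75 80
```

```text
t 8.6 pos [ 0.519  -0.0544  0.0204] F [-0.3 -0.  -0.4] w 41.3
{'tx': -0.1327, 'ty': -0.0, 'tz': 0.0003, 'ax': -0.0, 'ay': -0.0001, 'az': 0.0}
t 8.6 (array([-163.24,  -57.49,   61.5 ]), array([11.92,  3.22, 29.88])) F [-0.3 -0.  -0.4] w 41.3
{'tx': -0.1302, 'ty': -0.1349, 'tz': 0.2098, 'ax': -0.0662, 'ay': -0.0179, 'az': -0.166}
```

Run:
```python
from station import r
print(r.sense()["joints"].round(1))
```

```text
[ 11.8  27.9 -28.7   0.  -33.4  43.1]
```

>>> play_rows([
  {"fingers": -0.6, "tx": 0, "ty": 0, "tz": 0, "ax": 0, "ay": 0, "az": 0},
  {"fingers": -0.6, "tx": 0, "ty": 0, "tz": 0, "ax": 0, "ay": 0, "az": 0},
  {"fingers": -0.6, "tx": 0, "ty": 0, "tz": 0, "ax": 0, "ay": 0, "az": 0},
  {"fingers": -0.6, "tx": -0.02, "ty": 0, "tz": 0, "ax": 0, "ay": 0, "az": 0},
  {"fingers": -0.6, "tx": -0.04, "ty": 0, "tz": 0, "ax": 0, "ay": 0, "az": 0},
])

```text
time_s: 9.02
tcp_pos: [0.5181, -0.0546, 0.0499]
ee_rot: [[-0.002, -0.575, -0.818], [-0.001, -0.818, 0.575], [-1.0, 0.002, 0.002]]
wrist_force: [0.3, 0.8, -0.1]
gripper_width: 0.756
```

```bash
python3 w.py .519 -.0544 .05 -102.1;python3 w.py .519 -.0544 .05 77.9
```

```text
t 9.02 pos [ 0.5181 -0.0546  0.0499] F [ 0.3  0.8 -0.1] w 65.8
{'tx': -0.0001, 'ty': -0.0009, 'tz': -0.0008, 'ax': 0.4994, 'ay': -0.0001, 'az': -0.0009}
t 9.02 pos [ 0.5181 -0.0546  0.0499] F [ 0.3  0.8 -0.1] w 65.8
{'tx': -0.0001, 'ty': -0.0009, 'tz': -0.0008, 'ax': -0.5006, 'ay': 0.0009, 'az': -0.0001}
```

>>> play_rows([
  {"fingers": -0.6, "tx": 0, "ty": -0.0009, "tz": -0.0008, "ax": 0.4994, "ay": 0, "az": 0},
  {"fingers": -0.6, "tx": 0, "ty": -0.0009, "tz": -0.0008, "ax": 0.4994, "ay": 0, "az": 0},
  {"fingers": -0.6, "tx": 0, "ty": -0.0009, "tz": -0.0008, "ax": 0.4994, "ay": 0, "az": 0},
  {"fingers": -0.6, "tx": 0, "ty": -0.0009, "tz": -0.0008, "ax": 0.4994, "ay": 0, "az": 0},
  {"fingers": -0.6, "tx": 0, "ty": -0.0009, "tz": -0.0008, "ax": 0.4994, "ay": 0, "az": 0},
])

```text
time_s: 9.43
tcp_pos: [0.5198, -0.0542, 0.0505]
ee_rot: [[0.0, -0.947, -0.322], [-0.0, -0.322, 0.947], [-1.0, -0.0, -0.0]]
wrist_force: [-0.0, 0.3, 0.2]
gripper_width: 0.8
```

```bash
python3 w.py .519 -.0544 .05 -102.1
python3 - <<'E'
from station import r
print(r.sense()["joints"].round(1))
E
```

```text
t 9.43 pos [ 0.5198 -0.0542  0.0505] F [-0.   0.3  0.2] w 69.6
{'tx': 0.0006, 'ty': 0.0011, 'tz': 0.0001, 'ax': 0.2985, 'ay': 0.0, 'az': 0.0001}
[ 11.9  25.1 -27.2   0.  -37.6   6.9]
```

>>> play_rows([
  {"fingers": -0.6, "tx": 0, "ty": 0.0005, "tz": 0, "ax": 0.2985, "ay": 0, "az": 0},
  {"fingers": -0.6, "tx": 0, "ty": 0.0005, "tz": 0, "ax": 0.2985, "ay": 0, "az": 0},
  {"fingers": -0.6, "tx": 0, "ty": 0.0005, "tz": 0, "ax": 0.2985, "ay": 0, "az": 0},
  {"fingers": -0.6, "tx": 0, "ty": 0.0005, "tz": 0, "ax": 0.2985, "ay": 0, "az": 0},
  {"fingers": -0.6, "tx": 0, "ty": 0.0005, "tz": 0, "ax": 0.2985, "ay": 0, "az": 0},
])

```text
time_s: 9.85
tcp_pos: [0.5194, -0.0544, 0.0504]
ee_rot: [[0.0, -0.956, 0.293], [-0.0, 0.293, 0.956], [-1.0, -0.0, 0.0]]
wrist_force: [0.8, -0.9, -0.7]
gripper_width: 0.798
```

```bash
python3 w.py .519 -.0544 .03 -102.1
```

```text
t 9.85 pos [ 0.5194 -0.0544  0.0504] F [ 0.8 -0.9 -0.7] w 69.4
{'tx': 0.0272, 'ty': 0.0005, 'tz': -0.0002, 'ax': 0.0995, 'ay': 0.0, 'az': 0.0001}
```

>>> play_rows([
  {"fingers": -0.6, "tx": 0, "ty": 0.0005, "tz": 0, "ax": 0.05, "ay": 0, "az": 0},
  {"fingers": -0.6, "tx": 0, "ty": 0.0005, "tz": 0, "ax": 0.0995, "ay": 0, "az": 0},
  {"fingers": -0.6, "tx": 0.01, "ty": 0.0005, "tz": 0, "ax": 0.0995, "ay": 0, "az": 0},
  {"fingers": -0.6, "tx": 0.02, "ty": 0.0005, "tz": 0, "ax": 0.0995, "ay": 0, "az": 0},
  {"fingers": -0.6, "tx": 0.02, "ty": 0.0005, "tz": 0, "ax": 0.0995, "ay": 0, "az": 0},
])

```text
time_s: 10.27
tcp_pos: [0.518, -0.0544, 0.034]
ee_rot: [[-0.003, -0.824, 0.567], [-0.0, 0.567, 0.824], [-1.0, 0.002, -0.002]]
wrist_force: [-1.0, 0.0, 0.0]
gripper_width: 0.8
```

```bash
python3 w.py .519 -.0544 .0205 -102.1
```

```text
t 10.27 pos [ 0.518  -0.0544  0.034 ] F [-1.  0.  0.] w 69.6
{'tx': 0.018, 'ty': -0.0011, 'tz': 0.0008, 'ax': 0.0025, 'ay': -0.0006, 'az': -0.0006}
```

>>> play_rows([
  {"fingers": -0.6, "tx": 0.008, "ty": 0, "tz": 0, "ax": 0.0025, "ay": 0, "az": 0},
  {"fingers": -0.6, "tx": 0.016, "ty": 0, "tz": 0, "ax": 0.0025, "ay": 0, "az": 0},
  {"fingers": -0.6, "tx": 0.0175, "ty": 0, "tz": 0, "ax": 0.0025, "ay": 0, "az": 0},
  {"fingers": -0.6, "tx": 0.0175, "ty": 0, "tz": 0, "ax": 0.0025, "ay": 0, "az": 0},
  {"fingers": -0.6, "tx": 0.0175, "ty": 0, "tz": 0, "ax": 0.0025, "ay": 0, "az": 0},
])

```text
time_s: 10.68
tcp_pos: [0.5192, -0.0543, 0.0222]
ee_rot: [[0.0, -0.819, 0.574], [-0.0, 0.574, 0.819], [-1.0, -0.0, -0.0]]
wrist_force: [0.0, -0.6, 0.6]
gripper_width: 0.802
```

```bash
python3 w.py .519 -.0544 .0205 -102.1
```

```text
t 10.68 pos [ 0.5192 -0.0543  0.0222] F [ 0.  -0.6  0.6] w 69.8
{'tx': 0.0023, 'ty': 0.0001, 'tz': -0.0003, 'ax': -0.0003, 'ay': -0.0, 'az': 0.0001}
```

>>> play_rows([
  {"fingers": 1, "tx": 0.0023, "ty": 0, "tz": -0.0003, "ax": 0, "ay": 0, "az": 0},
  {"fingers": 1, "tx": 0.0023, "ty": 0, "tz": -0.0003, "ax": 0, "ay": 0, "az": 0},
  {"fingers": 1, "tx": 0.0023, "ty": 0, "tz": -0.0003, "ax": 0, "ay": 0, "az": 0},
  {"fingers": 1, "tx": 0.0023, "ty": 0, "tz": -0.0003, "ax": 0, "ay": 0, "az": 0},
  {"fingers": 1, "tx": 0.0023, "ty": 0, "tz": -0.0003, "ax": 0, "ay": 0, "az": 0},
])

```text
time_s: 11.1
tcp_pos: [0.519, -0.0544, 0.0207]
ee_rot: [[0.0, -0.819, 0.574], [-0.0, 0.574, 0.819], [-1.0, -0.0, 0.0]]
wrist_force: [-0.2, -0.1, 1.3]
gripper_width: 0.506
```

>>> play_rows([
  {"fingers": 1, "tx": 0, "ty": 0, "tz": 0, "ax": 0, "ay": 0, "az": 0},
  {"fingers": 1, "tx": 0, "ty": 0, "tz": 0, "ax": 0, "ay": 0, "az": 0},
  {"fingers": 1, "tx": 0, "ty": 0, "tz": 0, "ax": 0, "ay": 0, "az": 0},
  {"fingers": 1, "tx": 0, "ty": 0, "tz": 0, "ax": 0, "ay": 0, "az": 0},
])

```text
time_s: 11.43
tcp_pos: [0.5189, -0.0544, 0.0207]
ee_rot: [[0.0, -0.819, 0.574], [-0.0, 0.574, 0.819], [-1.0, -0.0, 0.0]]
wrist_force: [-1.5, 0.3, 2.1]
gripper_width: 0.475
```

```bash
python3 w.py .519 -.0544 .13 0
```

```text
t 11.43 pos [ 0.5189 -0.0544  0.0207] F [-1.5  0.3  2.1] w 41.3
{'tx': -0.1457, 'ty': -0.0001, 'tz': 0.0001, 'ax': -0.5677, 'ay': -0.0001, 'az': 0.0001}
```

>>> play_rows([
  {"fingers": 1, "tx": -0.01, "ty": 0, "tz": 0, "ax": 0, "ay": 0, "az": 0},
  {"fingers": 1, "tx": -0.06, "ty": 0, "tz": 0, "ax": 0, "ay": 0, "az": 0},
  {"fingers": 1, "tx": -0.11, "ty": 0, "tz": 0, "ax": -0.04, "ay": 0, "az": 0},
  {"fingers": 1, "tx": -0.14, "ty": 0, "tz": 0, "ax": -0.08, "ay": 0, "az": 0},
  {"fingers": 1, "tx": -0.1457, "ty": 0, "tz": 0, "ax": -0.12, "ay": 0, "az": 0},
])

```text
time_s: 11.85
tcp_pos: [0.5221, -0.0542, 0.1354]
ee_rot: [[0.011, -0.974, 0.227], [0.001, 0.227, 0.974], [-1.0, -0.01, 0.003]]
wrist_force: [0.9, 0.5, -1.6]
gripper_width: 0.474
```

```bash
cat > fit.py <<'E'
from h import *
import cv2
from scipy.ndimage import map_coordinates
q0=np.load("q.npy")[:3]
def seg(a,b,n=30): return np.linspace(a,b,n)
def rowpts(full=True):
    E=[];N=[]
    # pocket+notch outline edges clear of the bar, on the face z=0, with outward (light side) normal
    for y in(-.075,-.025,.025,.075):
        for sx in(1,-1):
            E.append(seg([sx*.045,y-.014,0],[sx*.045,y+.014,0]));N.append([sx,0,0])
            for sy in(1,-1):
                E.append(seg([sx*.028,y+sy*.016,0],[sx*.043,y+sy*.016,0]));N.append([0,sy,0])
    return E,N
E,N=rowpts()
P=np.concatenate(E);NN=np.concatenate([np.tile(n,(len(e),1)) for e,n in zip(E,N)])
def score(v,cam,img):
    R,t=rowpose(v[:3]); X=P@R.T+t; M=NN@R.T
    a=proj(cam,X+.0025*M);b=proj(cam,X-.0025*M)
    s=lambda u:map_coordinates(img,[u[:,1],u[:,0]],order=1)
    return np.mean(s(a)-s(b))
from scipy.optimize import minimize
for n in("top0","side0"):
    c=pickle.load(open(n+".pkl","rb"));img=cv2.GaussianBlur(c["image"].astype(np.float32).mean(2),(0,0),.6)
    best=None
    for dx in np.arange(-.006,.0061,.002):
        for dy in np.arange(-.006,.0061,.002):
            r_=minimize(lambda v:-score(v*[1,1,.05/.003*.05+.2] if 0 else q0+v*[.001,.001,.01],c,img),[dx*1e3,dy*1e3,0],method="Nelder-Mead")
            if best is None or r_.fun<best.fun: best=r_
    v=q0+best.x*[.001,.001,.01]
    R,t=rowpose(q0)
    print(n,-score(q0,c,img),best.fun,np.round(v[:2],4),np.degrees(v[2]).round(2),"row shift mm",np.round(R.T@np.r_[v[:2]-q0[:2],0]*1e3,2))
E
python3 fit.py; python3 d.py 0 75 75
```

```text
top0 -64.887726 -69.00716400146484 [0.5321 0.1272] 67.0 row shift mm [ 0.32  1.02 -0.18]
side0 -67.38064 -73.98445892333984 [0.5327 0.1291] 67.11 row shift mm [ 1.99  1.2  -1.15]
t 11.85 (array([-104.52,  -60.22,  160.35]), array([78.2 , 21.23, 24.26])) F [ 0.9  0.5 -1.6] w 41.3
{'tx': 0.028, 'ty': 0.148, 'tz': 0.2054, 'ax': -0.4344, 'ay': -0.118, 'az': -0.1348}
```

```bash
python3 - <<'E'
from h import *
q=np.load("q.npy")[:3];np.save("q_old.npy",q);R,_=board(q)
t=R@[.0014,.0011,0];q2=q+[t[0],t[1],0];q2[2]=np.radians(67.08);np.save("q.npy",q2);print(q2)
g=pickle.load(open("grasp.pkl","rb"));print(rowof(q2,g))
E
python3 d.py 0 75 75
```

```text
[0.53241503 0.12820471 1.17076686]
(array([-0.31, -1.22, 23.75]), array([-0.04, -0.02, -0.01]))
t 11.85 (array([-105.68,  -61.5 ,  161.01]), array([78.14, 21.22, 24.27])) F [ 0.9  0.5 -1.6] w 41.3
{'tx': 0.028, 'ty': 0.1492, 'tz': 0.2076, 'ax': -0.4341, 'ay': -0.1179, 'az': -0.1348}
```

>>> play_rows([
  {"fingers": 1, "tx": -0.01, "ty": 0.05, "tz": 0.07, "ax": -0.4341, "ay": -0.1179, "az": -0.1348},
  {"fingers": 1, "tx": -0.01, "ty": 0.08, "tz": 0.1, "ax": -0.4341, "ay": -0.1179, "az": -0.1348},
  {"fingers": 1, "tx": 0, "ty": 0.11, "tz": 0.14, "ax": -0.4341, "ay": -0.1179, "az": -0.1348},
  {"fingers": 1, "tx": 0, "ty": 0.14, "tz": 0.18, "ax": -0.4341, "ay": -0.1179, "az": -0.1348},
  {"fingers": 1, "tx": 0.01, "ty": 0.1492, "tz": 0.2076, "ax": -0.4341, "ay": -0.1179, "az": -0.1348},
])

```text
time_s: 12.27
tcp_pos: [0.4448, 0.125, 0.1237]
ee_rot: [[0.17, -0.92, -0.353], [0.166, -0.326, 0.931], [-0.971, -0.217, 0.098]]
wrist_force: [-0.1, 0.8, -0.2]
gripper_width: 0.472
```

```bash
python3 d.py 0 75 75
```

```text
t 12.27 (array([ 5.36, 79.49, 83.41]), array([45.17, 11.91, 14.19])) F [-0.1  0.8 -0.2] w 41.1
{'tx': 0.0133, 'ty': -0.001, 'tz': -0.0058, 'ax': -0.251, 'ay': -0.0662, 'az': -0.0788}
```

>>> play_rows([
  {"fingers": 1, "tx": 0.0133, "ty": -0.001, "tz": -0.0058, "ax": -0.251, "ay": -0.0662, "az": -0.0788},
  {"fingers": 1, "tx": 0.0133, "ty": -0.001, "tz": -0.0058, "ax": -0.251, "ay": -0.0662, "az": -0.0788},
  {"fingers": 1, "tx": 0.0133, "ty": -0.001, "tz": -0.0058, "ax": -0.251, "ay": -0.0662, "az": -0.0788},
  {"fingers": 1, "tx": 0.0133, "ty": -0.001, "tz": -0.0058, "ax": -0.251, "ay": -0.0662, "az": -0.0788},
  {"fingers": 1, "tx": 0.0133, "ty": -0.001, "tz": -0.0058, "ax": -0.251, "ay": -0.0662, "az": -0.0788},
])

```text
time_s: 12.68
tcp_pos: [0.4501, 0.1211, 0.1127]
ee_rot: [[0.212, -0.638, -0.74], [0.336, -0.664, 0.669], [-0.918, -0.39, 0.073]]
wrist_force: [0.7, 0.2, 0.2]
gripper_width: 0.472
```

```bash
python3 d.py 0 75 60
```

```text
t 12.68 (array([-1.54, 73.07, 74.62]), array([19.02,  4.83,  6.18])) F [0.7 0.2 0.2] w 41.0
{'tx': 0.0189, 'ty': -0.0029, 'tz': 0.005, 'ax': -0.1057, 'ay': -0.0268, 'az': -0.0343}
```

>>> play_rows([
  {"fingers": 1, "tx": 0.01, "ty": -0.0029, "tz": 0.005, "ax": -0.1057, "ay": -0.0268, "az": -0.0343},
  {"fingers": 1, "tx": 0.0189, "ty": -0.0029, "tz": 0.005, "ax": -0.1057, "ay": -0.0268, "az": -0.0343},
  {"fingers": 1, "tx": 0.0189, "ty": -0.0029, "tz": 0.005, "ax": -0.1057, "ay": -0.0268, "az": -0.0343},
  {"fingers": 1, "tx": 0.0189, "ty": -0.0029, "tz": 0.005, "ax": -0.1057, "ay": -0.0268, "az": -0.0343},
  {"fingers": 1, "tx": 0.0189, "ty": -0.0029, "tz": 0.005, "ax": -0.1057, "ay": -0.0268, "az": -0.0343},
])

```text
time_s: 13.1
tcp_pos: [0.4528, 0.1286, 0.1004]
ee_rot: [[0.196, -0.343, -0.918], [0.459, -0.796, 0.396], [-0.867, -0.499, 0.001]]
wrist_force: [-0.5, 0.1, -1.1]
gripper_width: 0.475
```

```bash
python3 d.py 0 75 35
```

```text
t 13.1 (array([-0.74, 73.43, 60.05]), array([0.37, 0.13, 0.06])) F [-0.5  0.1 -1.1] w 41.4
{'tx': 0.0334, 'ty': -0.001, 'tz': 0.0022, 'ax': -0.0021, 'ay': -0.0007, 'az': -0.0003}
```

>>> play_rows([
  {"fingers": 1, "tx": 0.015, "ty": -0.001, "tz": 0.0022, "ax": -0.0015, "ay": -0.0005, "az": 0},
  {"fingers": 1, "tx": 0.03, "ty": -0.001, "tz": 0.0022, "ax": -0.0015, "ay": -0.0005, "az": 0},
  {"fingers": 1, "tx": 0.0334, "ty": -0.001, "tz": 0.0022, "ax": -0.0015, "ay": -0.0005, "az": 0},
  {"fingers": 1, "tx": 0.0334, "ty": -0.001, "tz": 0.0022, "ax": -0.0015, "ay": -0.0005, "az": 0},
  {"fingers": 1, "tx": 0.0334, "ty": -0.001, "tz": 0.0022, "ax": -0.0015, "ay": -0.0005, "az": 0},
])

```text
time_s: 13.52
tcp_pos: [0.4552, 0.1425, 0.0784]
ee_rot: [[0.192, -0.338, -0.921], [0.459, -0.799, 0.389], [-0.868, -0.497, 0.002]]
wrist_force: [-0.4, 0.6, -0.4]
gripper_width: 0.474
```

```bash
python3 d.py 0 75 24;  python3 - <<'E'
from station import viewer
import cv2,numpy as np
from h import *
q=np.load("q.npy");R,t=rowpose(q)
ims=[viewer.capture("side") for _ in range(6)];p=ims[-1]
im=np.mean([i["image"] for i in ims],0).astype(np.uint8)[:,:,::-1]
x0,y0,w,k=210,140,80,7
o=cv2.resize(np.ascontiguousarray(im[y0:y0+w,x0:x0+w]),None,fx=k,fy=k,interpolation=cv2.INTER_CUBIC)
for y in(-.075,-.025,.025,.075):
    c=np.array([[.0225,y-.0225,0],[.0225,y+.0225,0],[-.0225,y+.0225,0],[-.0225,y-.0225,0]])
    u=((proj(p,c@R.T+t)-[x0,y0]+.5)*k).astype(int);cv2.polylines(o,[u],True,(255,255,0),1)
c=np.array([[.021,.054,.0143],[.021,.096,.0143],[-.021,.096,.0143],[-.021,.054,.0143]])
cv2.polylines(o,[((proj(p,c@R.T+t)-[x0,y0]+.5)*k).astype(int)],True,(255,0,255),1)
cv2.imwrite("pics/a3.png",o)
E
```

```text
t 13.52 (array([ 0.14, 76.65, 34.09]), array([ 0.03, -0.09,  0.18])) F [-0.4  0.6 -0.4] w 41.2
{'tx': 0.0135, 'ty': 0.0001, 'tz': -0.0022, 'ax': -0.0002, 'ay': 0.0005, 'az': -0.001}
```

View pics/a3.png

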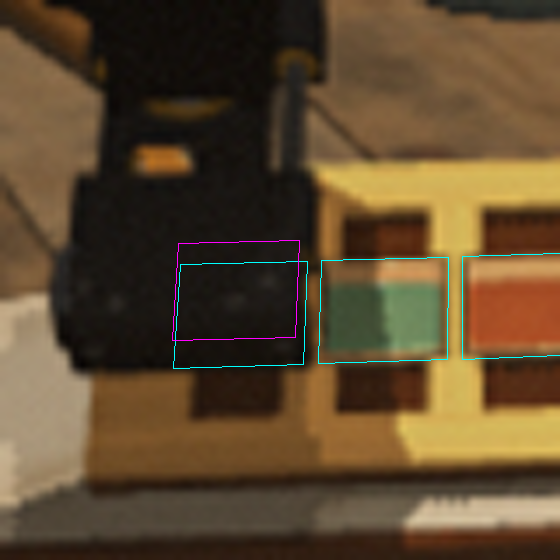

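The overlay lines up with the seated tile (green, about (385,310)), so the pocket model fits. Lowering gently.

>>> play_rows([
  {"fingers": 1, "tx": 0.006, "ty": 0, "tz": -0.0015, "ax": 0, "ay": 0.0004, "az": -0.0008},
  {"fingers": 1, "tx": 0.012, "ty": 0, "tz": -0.0015, "ax": 0, "ay": 0.0004, "az": -0.0008},
  {"fingers": 1, "tx": 0.0135, "ty": 0, "tz": -0.0015, "ax": 0, "ay": 0.0004, "az": -0.0008},
  {"fingers": 1, "tx": 0.0135, "ty": 0, "tz": -0.0015, "ax": 0, "ay": 0.0004, "az": -0.0008},
  {"fingers": 1, "tx": 0.0135, "ty": 0, "tz": -0.0015, "ax": 0, "ay": 0.0004, "az": -0.0008},
])

```text
time_s: 14.23
tcp_pos: [0.4586, 0.1462, 0.0699]
ee_rot: [[0.195, -0.338, -0.921], [0.46, -0.797, 0.391], [-0.866, -0.5, 0.0]]
wrist_force: [-0.3, -0.7, -0.3]
gripper_width: 0.473
```

```bash
python3 d.py 0 75 19
```

```text
t 14.23 (array([1.000e-02, 7.504e+01, 2.433e+01]), array([ 0.06,  0.03, -0.  ])) F [-0.3 -0.7 -0.3] w 41.2
{'tx': 0.0071, 'ty': 0.0, 'tz': -0.0001, 'ax': -0.0003, 'ay': -0.0002, 'az': 0.0}
```

>>> play_rows([
  {"fingers": 1, "tx": 0.002, "ty": 0, "tz": 0, "ax": 0, "ay": 0, "az": 0},
  {"fingers": 1, "tx": 0.004, "ty": 0, "tz": 0, "ax": 0, "ay": 0, "az": 0},
  {"fingers": 1, "tx": 0.0055, "ty": 0, "tz": 0, "ax": 0, "ay": 0, "az": 0},
  {"fingers": 1, "tx": 0.0055, "ty": 0, "tz": 0, "ax": 0, "ay": 0, "az": 0},
])

```text
time_s: 14.57
tcp_pos: [0.4594, 0.1482, 0.0663]
ee_rot: [[0.195, -0.338, -0.921], [0.46, -0.797, 0.391], [-0.866, -0.5, -0.0]]
wrist_force: [0.3, -0.1, -0.1]
gripper_width: 0.477
```

```bash
python3 d.py 0 75 18
```

```text
t 14.57 (array([ 0.1 , 75.09, 20.2 ]), array([ 0.06,  0.04, -0.02])) F [ 0.3 -0.1 -0.1] w 41.5
{'tx': 0.0029, 'ty': 0.0001, 'tz': -0.0001, 'ax': -0.0003, 'ay': -0.0002, 'az': 0.0001}
```

>>> play_rows([
  {"fingers": 1, "tx": 0.0012, "ty": 0, "tz": 0, "ax": 0, "ay": 0, "az": 0},
  {"fingers": 1, "tx": 0.0025, "ty": 0, "tz": 0, "ax": 0, "ay": 0, "az": 0},
  {"fingers": 1, "tx": 0.003, "ty": 0, "tz": 0, "ax": 0, "ay": 0, "az": 0},
  {"fingers": 1, "tx": 0.003, "ty": 0, "tz": 0, "ax": 0, "ay": 0, "az": 0},
])

```text
time_s: 14.9
tcp_pos: [0.4598, 0.1492, 0.0645]
ee_rot: [[0.196, -0.338, -0.921], [0.46, -0.797, 0.391], [-0.866, -0.5, -0.0]]
wrist_force: [-0.1, 0.8, -0.8]
gripper_width: 0.474
```

```bash
python3 d.py 0 75 16.2
```

```text
t 14.9 (array([ 0.11, 75.04, 18.08]), array([ 0.05,  0.05, -0.02])) F [-0.1  0.8 -0.8] w 41.2
{'tx': 0.0025, 'ty': 0.0001, 'tz': -0.0, 'ax': -0.0003, 'ay': -0.0003, 'az': 0.0001}
```

No contact, so the tile is entering the pocket. I'll go on to 16.2 and then release.

>>> play_rows([
  {"fingers": 1, "tx": 0.0012, "ty": 0, "tz": 0, "ax": 0, "ay": 0, "az": 0},
  {"fingers": 1, "tx": 0.0022, "ty": 0, "tz": 0, "ax": 0, "ay": 0, "az": 0},
  {"fingers": 1, "tx": 0.0025, "ty": 0, "tz": 0, "ax": 0, "ay": 0, "az": 0},
  {"fingers": 1, "tx": 0.0025, "ty": 0, "tz": 0, "ax": 0, "ay": 0, "az": 0},
])

```text
time_s: 15.23
tcp_pos: [0.4602, 0.1501, 0.0629]
ee_rot: [[0.196, -0.338, -0.921], [0.46, -0.797, 0.391], [-0.866, -0.5, -0.0]]
wrist_force: [0.3, -0.5, 0.5]
gripper_width: 0.474
```

```bash
python3 d.py 0 75 15.2
```

```text
t 15.23 (array([ 0.17, 75.01, 16.22]), array([ 0.05,  0.05, -0.02])) F [ 0.3 -0.5  0.5] w 41.2
{'tx': 0.0014, 'ty': 0.0002, 'tz': -0.0, 'ax': -0.0003, 'ay': -0.0003, 'az': 0.0001}
```

>>> play_rows([
  {"fingers": -0.12, "tx": 0, "ty": 0, "tz": 0, "ax": 0, "ay": 0, "az": 0},
  {"fingers": -0.12, "tx": 0, "ty": 0, "tz": 0, "ax": 0, "ay": 0, "az": 0},
  {"fingers": -0.12, "tx": 0, "ty": 0, "tz": 0, "ax": 0, "ay": 0, "az": 0},
  {"fingers": -0.12, "tx": 0, "ty": 0, "tz": 0, "ax": 0, "ay": 0, "az": 0},
  {"fingers": -0.12, "tx": 0, "ty": 0, "tz": 0, "ax": 0, "ay": 0, "az": 0},
])

```text
time_s: 15.65
tcp_pos: [0.4603, 0.15, 0.0631]
ee_rot: [[0.196, -0.338, -0.921], [0.461, -0.797, 0.391], [-0.866, -0.5, -0.001]]
wrist_force: [-0.8, -0.2, -0.1]
gripper_width: 0.556
```

>>> play_rows([
  {"fingers": -0.12, "tx": -0.008, "ty": 0, "tz": 0, "ax": 0, "ay": 0, "az": 0},
  {"fingers": -0.12, "tx": -0.025, "ty": 0, "tz": 0, "ax": 0, "ay": 0, "az": 0},
  {"fingers": -0.12, "tx": -0.06, "ty": 0, "tz": 0, "ax": 0, "ay": 0, "az": 0},
  {"fingers": -0.12, "tx": -0.11, "ty": 0, "tz": 0, "ax": 0, "ay": 0, "az": 0},
  {"fingers": -0.12, "tx": -0.12, "ty": 0, "tz": 0, "ax": 0, "ay": 0, "az": 0},
])

```text
time_s: 16.07
tcp_pos: [0.4437, 0.1072, 0.1453]
ee_rot: [[0.202, -0.334, -0.921], [0.46, -0.797, 0.39], [-0.864, -0.503, -0.007]]
wrist_force: [0.8, 0.3, 0.0]
gripper_width: 0.559
```

```bash
python3 w.py .4647 .0451 .09 0;  python3 - <<'E'
from station import viewer
import cv2,numpy as np
from h import *
o=[]
for n,(x0,y0,w) in dict(side=(205,150,100),top=(195,130,140)).items():
    im=np.mean([viewer.capture(n)["image"] for _ in range(3)],0).astype(np.uint8)
    o.append(cv2.resize(np.ascontiguousarray(im[y0:y0+w,x0:x0+w,::-1]),(400,400),interpolation=cv2.INTER_CUBIC))
cv2.imwrite("pics/a4.png",np.hstack(o))
E
```

```text
t 16.07 pos [0.4437 0.1072 0.1453] F [0.8 0.3 0. ] w 48.6
{'tx': 0.0313, 'ty': 0.0938, 'tz': -0.0576, 'ax': 0.0, 'ay': -0.0025, 'az': 0.1677}
```

View pics/a4.png

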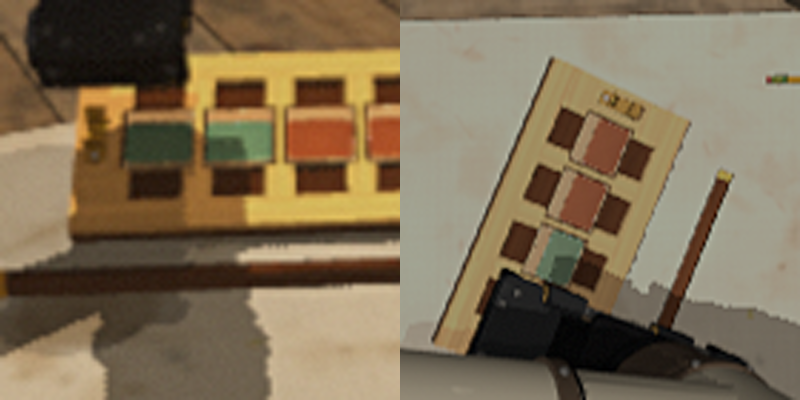

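The new tile sits in the near pocket (side picture (158,137)), level with its neighbour and with the stripe uphill too. Next is the bar.

>>> play_rows([
  {"fingers": 0.1, "tx": 0.0, "ty": 0.05, "tz": -0.02, "ax": 0, "ay": 0, "az": 0.04},
  {"fingers": 0.1, "tx": 0.0313, "ty": 0.0938, "tz": -0.0576, "ax": 0, "ay": -0.001, "az": 0.1677},
  {"fingers": 0.1, "tx": 0.0313, "ty": 0.0938, "tz": -0.0576, "ax": 0, "ay": -0.001, "az": 0.1677},
  {"fingers": 0.1, "tx": 0.0313, "ty": 0.0938, "tz": -0.0576, "ax": 0, "ay": -0.001, "az": 0.1677},
  {"fingers": 0.1, "tx": 0.0313, "ty": 0.0938, "tz": -0.0576, "ax": 0, "ay": -0.001, "az": 0.1677},
])

```text
time_s: 16.78
tcp_pos: [0.4635, 0.0474, 0.0831]
ee_rot: [[-0.008, -0.386, -0.922], [-0.009, -0.922, 0.386], [-1.0, 0.012, 0.004]]
wrist_force: [1.3, 0.3, -0.9]
gripper_width: 0.454
```

```bash
python3 w.py .4647 .0451 .04 0
```

```text
t 16.78 pos [0.4635 0.0474 0.0831] F [ 1.3  0.3 -0.9] w 39.5
{'tx': 0.0575, 'ty': 0.0016, 'tz': -0.0029, 'ax': 0.0008, 'ay': 0.0013, 'az': -0.0038}
```

>>> play_rows([
  {"fingers": 0.1, "tx": 0.03, "ty": 0.0005, "tz": -0.001, "ax": 0, "ay": 0, "az": -0.001},
  {"fingers": 0.1, "tx": 0.05, "ty": 0.0005, "tz": -0.001, "ax": 0, "ay": 0, "az": -0.001},
  {"fingers": 0.1, "tx": 0.0575, "ty": 0.0005, "tz": -0.001, "ax": 0, "ay": 0, "az": -0.001},
  {"fingers": 0.1, "tx": 0.0575, "ty": 0.0005, "tz": -0.001, "ax": 0, "ay": 0, "az": -0.001},
  {"fingers": 0.1, "tx": 0.0575, "ty": 0.0005, "tz": -0.001, "ax": 0, "ay": 0, "az": -0.001},
])

```text
time_s: 17.2
tcp_pos: [0.4636, 0.0458, 0.0418]
ee_rot: [[-0.004, -0.39, -0.921], [0.001, -0.921, 0.39], [-1.0, 0.001, 0.004]]
wrist_force: [0.7, -0.3, 0.3]
gripper_width: 0.445
```

```bash
python3 w.py .4647 .0451 .0215 0
```

```text
t 17.2 pos [0.4636 0.0458 0.0418] F [ 0.7 -0.3  0.3] w 38.7
{'tx': 0.027, 'ty': 0.0002, 'tz': -0.0018, 'ax': -0.0004, 'ay': 0.0011, 'az': -0.0003}
```

>>> play_rows([
  {"fingers": 0.1, "tx": 0.014, "ty": 0.0002, "tz": -0.001, "ax": -0.0004, "ay": 0.0008, "az": 0},
  {"fingers": 0.1, "tx": 0.023, "ty": 0.0002, "tz": -0.001, "ax": -0.0004, "ay": 0.0008, "az": 0},
  {"fingers": 0.1, "tx": 0.0267, "ty": 0.0002, "tz": -0.001, "ax": -0.0004, "ay": 0.0008, "az": 0},
  {"fingers": 0.1, "tx": 0.0267, "ty": 0.0002, "tz": -0.001, "ax": -0.0004, "ay": 0.0008, "az": 0},
  {"fingers": 0.1, "tx": 0.0267, "ty": 0.0002, "tz": -0.001, "ax": -0.0004, "ay": 0.0008, "az": 0},
])

```text
time_s: 17.62
tcp_pos: [0.4644, 0.0453, 0.0226]
ee_rot: [[0.0, -0.389, -0.921], [0.0, -0.921, 0.389], [-1.0, -0.001, -0.0]]
wrist_force: [0.4, -0.2, 0.1]
gripper_width: 0.45
```

```bash
python3 w.py .4647 .0451 .0214 0
```

```text
t 17.62 pos [0.4644 0.0453 0.0226] F [ 0.4 -0.2  0.1] w 39.1
{'tx': 0.0015, 'ty': 0.0001, 'tz': -0.0005, 'ax': -0.0001, 'ay': -0.0001, 'az': 0.0002}
```

>>> play_rows([
  {"fingers": 1, "tx": 0.0015, "ty": 0, "tz": 0, "ax": 0, "ay": 0, "az": 0},
  {"fingers": 1, "tx": 0.0015, "ty": 0, "tz": 0, "ax": 0, "ay": 0, "az": 0},
  {"fingers": 1, "tx": 0.0015, "ty": 0, "tz": 0, "ax": 0, "ay": 0, "az": 0},
  {"fingers": 1, "tx": 0.0015, "ty": 0, "tz": 0, "ax": 0, "ay": 0, "az": 0},
  {"fingers": 1, "tx": 0.0015, "ty": 0, "tz": 0, "ax": 0, "ay": 0, "az": 0},
])

```text
time_s: 18.03
tcp_pos: [0.4642, 0.0454, 0.0213]
ee_rot: [[0.0, -0.389, -0.921], [0.001, -0.921, 0.389], [-1.0, -0.001, -0.0]]
wrist_force: [0.0, -0.7, -0.5]
gripper_width: 0.156
```

>>> play_rows([
  {"fingers": 1, "tx": 0, "ty": 0, "tz": 0, "ax": 0, "ay": 0, "az": 0},
  {"fingers": 1, "tx": 0, "ty": 0, "tz": 0, "ax": 0, "ay": 0, "az": 0},
  {"fingers": 1, "tx": 0, "ty": 0, "tz": 0, "ax": 0, "ay": 0, "az": 0},
])

```text
time_s: 18.28
tcp_pos: [0.4642, 0.0454, 0.0213]
ee_rot: [[0.0, -0.389, -0.921], [0.0, -0.921, 0.389], [-1.0, -0.0, 0.0]]
wrist_force: [-0.7, 0.3, 1.1]
gripper_width: 0.13
```

```bash
python3 - <<'E'
from h import *
g=pickle.load(open("grasp.pkl","rb"))
open("g.py","w").write('''
import sys
from h import *
from station import r
g=pickle.load(open("grasp.pkl","rb"));s=r.sense();R=np.array(g["ee_rot"])
a=[float(x)/1e3 for x in sys.argv[1:4]]  # row mm offset from the taught grasp
P=np.c_[-R[:,1],R[:,2],-R[:,0]]
print("t",round(s["time_s"],2),"off",np.round(P.T@(np.array(s["tcp_pos"])-g["tcp_pos"])*1e3,2),"F",np.round(s["wrist_force"],1),"w",round(s["gripper_width"]*87,1))
print(delta(R,g["tcp_pos"]+P@a,s))
''')
E
python3 g.py 0 0 60; python3 w.py .4647 .0451 .09 0
```

```text
t 18.28 off [-102.5    31.85    3.81] F [-0.7  0.3  1.1] w 11.3
{'tx': -0.1332, 'ty': -0.0809, 'tz': -0.0425, 'ax': 0.0, 'ay': 0.0, 'az': -0.1666}
t 18.28 pos [0.4642 0.0454 0.0213] F [-0.7  0.3  1.1] w 11.3
{'tx': -0.0917, 'ty': 0.0001, 'tz': -0.0007, 'ax': -0.0, 'ay': 0.0, 'az': 0.0001}
```

>>> play_rows([
  {"fingers": 1, "tx": -0.015, "ty": 0, "tz": 0, "ax": 0, "ay": 0, "az": 0},
  {"fingers": 1, "tx": -0.06, "ty": 0, "tz": 0, "ax": 0, "ay": 0, "az": 0},
  {"fingers": 1, "tx": -0.11, "ty": 0, "tz": 0, "ax": 0, "ay": 0, "az": -0.03},
  {"fingers": 1, "tx": -0.1332, "ty": -0.03, "tz": -0.015, "ax": 0, "ay": 0, "az": -0.07},
  {"fingers": 1, "tx": -0.1332, "ty": -0.0809, "tz": -0.0425, "ax": 0, "ay": 0, "az": -0.11},
])

```text
time_s: 18.7
tcp_pos: [0.5165, 0.0887, 0.1266]
ee_rot: [[0.141, -0.36, -0.922], [0.318, -0.865, 0.387], [-0.937, -0.348, -0.007]]
wrist_force: [0.6, 0.4, -0.6]
gripper_width: 0.132
```

```bash
python3 g.py 0 0 55
```

```text
t 18.7 off [ 2.36  0.48 64.91] F [ 0.6  0.4 -0.6] w 11.5
{'tx': 0.0136, 'ty': 0.0009, 'tz': -0.0006, 'ax': 0.0015, 'ay': -0.0018, 'az': -0.0535}
```

>>> play_rows([
  {"fingers": 1, "tx": 0.005, "ty": 0.0009, "tz": 0, "ax": 0.001, "ay": -0.001, "az": -0.0535},
  {"fingers": 1, "tx": 0.0136, "ty": 0.0009, "tz": 0, "ax": 0.001, "ay": -0.001, "az": -0.0535},
  {"fingers": 1, "tx": 0.0136, "ty": 0.0009, "tz": 0, "ax": 0.001, "ay": -0.001, "az": -0.0535},
  {"fingers": 1, "tx": 0.0136, "ty": 0.0009, "tz": 0, "ax": 0.001, "ay": -0.001, "az": -0.0535},
  {"fingers": 1, "tx": 0.0136, "ty": 0.0009, "tz": 0, "ax": 0.001, "ay": -0.001, "az": -0.0535},
])

```text
time_s: 19.12
tcp_pos: [0.5166, 0.0901, 0.1111]
ee_rot: [[0.187, -0.342, -0.921], [0.451, -0.803, 0.39], [-0.873, -0.489, 0.004]]
wrist_force: [-0.2, -0.3, -0.3]
gripper_width: 0.131
```

```bash
python3 g.py 0 0 25
```

```text
t 19.12 off [-4.27  0.95 50.84] F [-0.2 -0.3 -0.3] w 11.4
{'tx': 0.0344, 'ty': -0.0062, 'tz': -0.0014, 'ax': -0.001, 'ay': 0.0011, 'az': -0.0042}
```

>>> play_rows([
  {"fingers": 1, "tx": 0.005, "ty": -0.0055, "tz": -0.001, "ax": -0.0005, "ay": 0.0005, "az": -0.004},
  {"fingers": 1, "tx": 0.02, "ty": -0.0055, "tz": -0.001, "ax": -0.0005, "ay": 0.0005, "az": -0.004},
  {"fingers": 1, "tx": 0.0334, "ty": -0.0055, "tz": -0.001, "ax": -0.0005, "ay": 0.0005, "az": -0.004},
  {"fingers": 1, "tx": 0.0334, "ty": -0.0055, "tz": -0.001, "ax": -0.0005, "ay": 0.0005, "az": -0.004},
  {"fingers": 1, "tx": 0.0334, "ty": -0.0055, "tz": -0.001, "ax": -0.0005, "ay": 0.0005, "az": -0.004},
])

```text
time_s: 19.53
tcp_pos: [0.5231, 0.1053, 0.0902]
ee_rot: [[0.191, -0.338, -0.922], [0.462, -0.797, 0.388], [-0.866, -0.5, 0.004]]
wrist_force: [-0.1, -0.5, -0.5]
gripper_width: 0.135
```

```bash
python3 g.py 0 0 12
```

```text
t 19.53 off [-0.37  0.9  24.47] F [-0.1 -0.5 -0.5] w 11.7
{'tx': 0.0166, 'ty': -0.0005, 'tz': -0.0013, 'ax': -0.0005, 'ay': 0.0012, 'az': -0.0}
```

>>> play_rows([
  {"fingers": 1, "tx": 0.006, "ty": -0.0003, "tz": -0.001, "ax": 0, "ay": 0.0008, "az": 0},
  {"fingers": 1, "tx": 0.012, "ty": -0.0003, "tz": -0.001, "ax": 0, "ay": 0.0008, "az": 0},
  {"fingers": 1, "tx": 0.0166, "ty": -0.0003, "tz": -0.001, "ax": 0, "ay": 0.0008, "az": 0},
  {"fingers": 1, "tx": 0.0166, "ty": -0.0003, "tz": -0.001, "ax": 0, "ay": 0.0008, "az": 0},
  {"fingers": 1, "tx": 0.0166, "ty": -0.0003, "tz": -0.001, "ax": 0, "ay": 0.0008, "az": 0},
])

```text
time_s: 19.95
tcp_pos: [0.5268, 0.1103, 0.0805]
ee_rot: [[0.196, -0.338, -0.921], [0.461, -0.797, 0.391], [-0.865, -0.501, 0.0]]
wrist_force: [0.2, 0.7, -0.0]
gripper_width: 0.132
```

```bash
python3 g.py 0 0 4
```

```text
t 19.95 off [ 0.02 -0.55 13.02] F [ 0.2  0.7 -0. ] w 11.5
{'tx': 0.012, 'ty': 0.0, 'tz': 0.0007, 'ax': -0.0006, 'ay': -0.0002, 'az': 0.0004}
```

>>> play_rows([
  {"fingers": 1, "tx": 0.003, "ty": 0, "tz": 0, "ax": -0.0006, "ay": 0, "az": 0.0003},
  {"fingers": 1, "tx": 0.006, "ty": 0, "tz": 0, "ax": -0.0006, "ay": 0, "az": 0.0003},
  {"fingers": 1, "tx": 0.009, "ty": 0, "tz": 0, "ax": -0.0006, "ay": 0, "az": 0.0003},
  {"fingers": 1, "tx": 0.012, "ty": 0, "tz": 0, "ax": -0.0006, "ay": 0, "az": 0.0003},
  {"fingers": 1, "tx": 0.012, "ty": 0, "tz": 0, "ax": -0.0006, "ay": 0, "az": 0.0003},
])

```text
time_s: 20.37
tcp_pos: [0.5284, 0.1146, 0.0725]
ee_rot: [[0.195, -0.337, -0.921], [0.461, -0.798, 0.389], [-0.866, -0.5, -0.0]]
wrist_force: [0.5, -1.0, -1.0]
gripper_width: 0.134
```

```bash
python3 g.py 0 0 0.3
```

```text
t 20.37 off [-0.01 -0.41  3.78] F [ 0.5 -1.  -1. ] w 11.7
{'tx': 0.0046, 'ty': -0.0, 'tz': 0.0005, 'ax': -0.0001, 'ay': -0.0002, 'az': 0.0001}
```

>>> play_rows([
  {"fingers": 1, "tx": 0.0015, "ty": 0, "tz": 0, "ax": 0, "ay": 0, "az": 0},
  {"fingers": 1, "tx": 0.003, "ty": 0, "tz": 0, "ax": 0, "ay": 0, "az": 0},
  {"fingers": 1, "tx": 0.0044, "ty": 0, "tz": 0, "ax": 0, "ay": 0, "az": 0},
  {"fingers": 1, "tx": 0.0044, "ty": 0, "tz": 0, "ax": 0, "ay": 0, "az": 0},
])

```text
time_s: 20.7
tcp_pos: [0.5292, 0.1161, 0.0699]
ee_rot: [[0.195, -0.337, -0.921], [0.461, -0.798, 0.389], [-0.866, -0.501, -0.001]]
wrist_force: [-0.1, 0.7, -0.8]
gripper_width: 0.129
```

```bash
python3 g.py 0 0 0
```

```text
t 20.7 off [ 0.13 -0.57  0.75] F [-0.1  0.7 -0.8] w 11.3
{'tx': 0.001, 'ty': 0.0002, 'tz': 0.0008, 'ax': -0.0, 'ay': -0.0003, 'az': 0.0001}
```

>>> play_rows([
  {"fingers": 1, "tx": 0.0007, "ty": 0, "tz": 0, "ax": 0, "ay": 0, "az": 0},
  {"fingers": 1, "tx": 0.0007, "ty": 0, "tz": 0, "ax": 0, "ay": 0, "az": 0},
  {"fingers": 0.3, "tx": 0.0007, "ty": 0, "tz": 0, "ax": 0, "ay": 0, "az": 0},
  {"fingers": 0.3, "tx": 0.0007, "ty": 0, "tz": 0, "ax": 0, "ay": 0, "az": 0},
  {"fingers": 0.3, "tx": 0.0007, "ty": 0, "tz": 0, "ax": 0, "ay": 0, "az": 0},
])

```text
time_s: 21.12
tcp_pos: [0.5295, 0.1163, 0.0698]
ee_rot: [[0.196, -0.336, -0.921], [0.461, -0.798, 0.389], [-0.866, -0.501, -0.001]]
wrist_force: [0.3, 0.0, 0.4]
gripper_width: 0.277
```

>>> play_rows([
  {"fingers": 0.3, "tx": 0, "ty": 0, "tz": 0, "ax": 0, "ay": 0, "az": 0},
  {"fingers": 0.3, "tx": -0.01, "ty": 0, "tz": 0, "ax": 0, "ay": 0, "az": 0},
  {"fingers": 0.3, "tx": -0.04, "ty": 0, "tz": 0, "ax": 0, "ay": 0, "az": 0},
  {"fingers": 0.3, "tx": -0.09, "ty": 0, "tz": 0, "ax": 0, "ay": 0, "az": 0},
  {"fingers": 0.3, "tx": -0.14, "ty": 0, "tz": 0, "ax": 0, "ay": 0, "az": 0},
])

```text
time_s: 21.53
tcp_pos: [0.5078, 0.0672, 0.161]
ee_rot: [[0.193, -0.337, -0.921], [0.46, -0.798, 0.389], [-0.867, -0.499, 0.001]]
wrist_force: [1.8, -0.5, -0.2]
gripper_width: 0.347
```

>>> play_rows([
  {"fingers": -1, "tx": -0.05, "ty": 0.05, "tz": 0, "ax": 0, "ay": 0, "az": 0},
  {"fingers": -1, "tx": -0.1, "ty": 0.1, "tz": 0, "ax": 0, "ay": 0, "az": 0},
  {"fingers": -1, "tx": -0.12, "ty": 0.15, "tz": 0, "ax": 0, "ay": 0, "az": 0},
  {"fingers": -1, "tx": -0.12, "ty": 0.2, "tz": 0, "ax": 0, "ay": 0, "az": 0},
  {"fingers": -1, "tx": -0.12, "ty": 0.2, "tz": 0, "ax": 0, "ay": 0, "az": 0},
])

```text
time_s: 21.95
tcp_pos: [0.4387, -0.0967, 0.1634]
ee_rot: [[0.197, -0.339, -0.92], [0.459, -0.797, 0.392], [-0.866, -0.5, -0.002]]
wrist_force: [0.7, -0.6, 0.4]
gripper_width: 0.641
```

Run:
```python
from station import viewer
import cv2,numpy as np
o=[]
for n,(x0,y0,w) in dict(side=(210,140,130),top=(195,130,140)).items():
    im=np.mean([viewer.capture(n)["image"] for _ in range(3)],0).astype(np.uint8)
    o.append(cv2.resize(np.ascontiguousarray(im[y0:y0+w,x0:x0+w,::-1]),(400,400),interpolation=cv2.INTER_CUBIC))
cv2.imwrite("pics/a5.png",np.hstack(o))
```

```text
(no output)
```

View pics/a5.png

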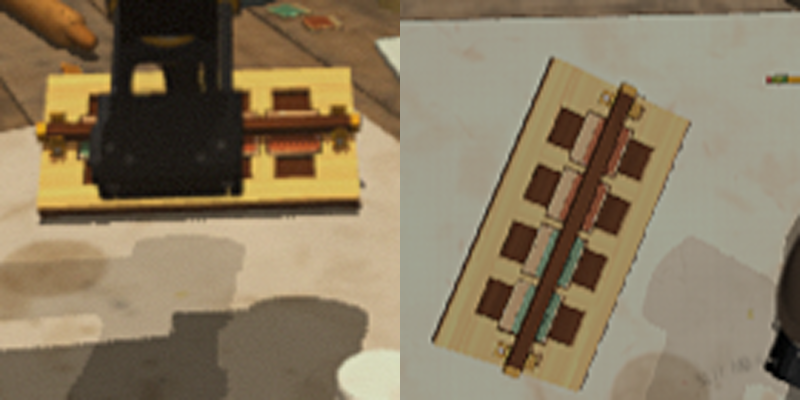

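Both views show the bar in both brackets, with its ends at side (40,130) and (358,121), the same pixels as before the job. All four tiles lie under it, and nothing touches the robot. Handing in.

Run:
```python
from station import r,job
s=r.sense();print(s["time_s"],s["wrist_force"].round(1),s["tcp_pos"].round(3));print(job.finish_job())
```

```text
22.25 [ 1.1 -0.5 -0.3] [ 0.441 -0.093  0.164]
the job is handed in; nothing more can be done
None
```

The loose green tile is in the free pocket (the one nearest the robot), glaze up, and the bar is back in both brackets. The job was handed in at about 22 s of the 64 s allowed.

- **Bar out:** I lifted it from the brackets and laid it on the slab. It touched down with about 8 N.
- **Tile in:** I gripped the tile twice, the second time turned by 90°, so that it sat centred in the jaws. It was then lowered into the pocket with no contact force above sensor noise and let drop the last millimetre or so.
- **Bar back:** I regripped the bar and returned it to within about 1 mm of where it was first picked up. It met no resistance, and I let it settle onto the bracket floors.

**Last checks:**
- In the last pictures the bar's ends are at the same pixels as at the start, and all four tiles lie under it. In the picture before that, the new tile looked level with its neighbours.
- The arm never went near the jar, bowl or pencil. I did not measure their positions again at the end.
- The two cameras disagreed by about 2 mm on where the board sits along the slope. I used a value in between, and the tile going in without contact bore it out.

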